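# Fit up the filter unit on the free port of the vacuum manifold

## Robot

A 7-joint arm with a two-finger parallel gripper is mounted at the origin on the work surface. World frame = base frame: x ahead of the robot, y to its left, z up, the work surface at z = 0. Lengths are in m, angles in rad, forces in N, time in s.
With the tool pointing down it reaches from about 0.4 to 0.9 m from the base axis. Payload 5.5 kg.
Tool frame: the origin (TCP) lies midway between the tips of the shut fingers; the grasp point (between the pads) lies 19 mm behind it; z points along the fingers, y is the direction in which the jaws open and shut (so a half turn about z gives the same grasp; the last joint's range is limited). The gripper opens to 85 mm and grips with 20 to 120 N. Pads are 22 mm wide; open, the fingers measure 114 mm over their backs; the gripper's body (76 mm by 85 mm) begins 54 mm behind the grasp point. The pads swing forward as they close: fully open they stand 13 mm farther back than shut.
Start: joints at [-0.967, 0.501, -0.427, 1.55, 0.221, 1.138, -0.21], TCP at [0.217, 0.613, 0.231] pointing down, gripper open.
Joint ranges: [-2.88, 2.88], [-0.31, 2.03], [-1.54, 1.56], [0.2, 2.42], [-1.41, 4.55], [0.19, 2.02], [-2.57, 2.57]. Speed limits (rad/s): [2.57, 2.57, 3.14, 3.14, 3.14, 3.14, 3.14].

## Interface

Orientations are given as a 3x3 rotation matrix whose columns are the frame's x, y, z axes.
In Python, from station import bot gives the robot as it stands. The module is installed in compiled form; this text tells all that it offers.
- The arm moves only by the tool carry_out, never from a script. Its argument "motion" is a list of rows, each a list of 7 numbers: the turn, a rotation vector about the world's x, y, z in rad, then the shift along the world's x, y, z in mm, then the finger opening in mm, from 0 to 85.4. In form: [[wx, wy, wz, x, y, z, claw], ...]. A call has 1 to 8 rows; each row is the pose to reach, as a shift and turn from the pose commanded when the call began; what a row does not reach only later rows make up. A row lasts 1/12 s, in which the tool goes at most 41.7 mm and 7.16 degrees, less where a joint would pass 70% of its speed; a pose out of reach is approached as far as the arm can. A call with a gripper value outside its range is refused whole. The fingers move at their own pace and stop on an object; "force" is the grip in N (left out, the last holds). Time passes only in rows, so rows that repeat a pose let the fingers close. It gives the time, the measured TCP pose, the force and the opening at its end, in the units of the state.
- bot.get_state(): the state, without advancing time (a new reading comes with each control period).
- bot.snapshot(name): name is "scene" or "side" or "wrist"; returns the picture (480x640x3 uint8, red, green, blue); there is no depth.
- bot.camera_params(name): a dict with "camera_matrix" (3x3 intrinsics, pixels), "k1" (the pictures are not rectified: a ray, as slopes to the right and down, at radius r is drawn at 1 + k1 r^2 times it, then the intrinsics apply), "R" (3x3) and "t" (3): a world point X has camera coordinates R X + t. Camera axes: x right, y down, z forward; pixel columns grow to the right and rows downward; lengths in m; the calibration is good to about 2 mm. A picture is of the moment at which its call begins: read the wrist's pose just before it. camera_params takes no time and is no camera call; for the wrist camera it gives the pose at the moment of the call.
- bot.sign_off(): hands the job in, once; it reports no verdict.
The state is a dict: "time_s": time; "q": joint angles; "joint_vel": joint speeds; "joint_torque": joint torques, N m; "tcp_pos": TCP position; "ee_rot": TCP orientation; "wrist_force": force on the tool from outside, world axes, zero at the start; "moment": the same for the moment, N m; "grip_width": finger opening in m.
Only numpy, scipy, OpenCV 4.12 (cv2) and the standard library are available. Lean on these libraries where they do the work, as an engineer would, in place of code of your own. Each camera call takes 0.05 s, during which the arm holds its last target. There are 200 camera calls.

## Task

Put the clean filter unit together on the one port of the filtration manifold that has no rubber cap on it: first slip the base down onto the port's spigot, then lay the perforated support screen in the recess of the base, stand the funnel over the screen on the base, and close the funnel with its lid, each part fully home and level before the next goes on. Leave the sample jar and the wash bottle where they are.

Things in the scene. Friction and masses are not known exactly. Their poses are not given: they have to be found in the camera images.
- base: Filter base: steel collar standing on its narrow end on a blue mat 3 mm thick. 32 mm high: 52 mm diameter for the lower 14 mm, then a flange of 60 mm. Bore 23 mm up to height 29 mm, slips over the port's spigot with 2 mm to spare all round; above it a recess 51 mm wide, 3 mm deep (floor at 29 mm) for the screen; rim 4.5 mm wide. Origin: centre of underside, z up.
- screen: Support screen: flat metal disc with many small dark perforations, 47 mm diameter, 12 mm thick, edges bevelled 2 mm, lying flat on the mat. It lies in the recess of the base (2 mm to spare all round) with 9 mm standing proud; hold it above its lowest 3 mm, which go below the rim. Origin: centre of underside, z up.
- funnel: Funnel: straight steel tube open at both ends, 58 mm outside, 52 mm inside, 80 mm high, thin lip of 61 mm at the very top, standing upright on the mat. It goes over the proud screen with 2.5 mm to spare all round and stands on the rim of the base. Origin: centre of the lower end, z up.
- lid: Lid: steel plate 66 mm diameter, 4 mm thick, black upright knob 16 mm diameter on its top (from height 10 to 34 mm); under it a bevelled plug 46 mm diameter, 6 mm deep, on which it rests on the mat. The plug drops into the funnel's mouth until the plate lies on the funnel's top. Origin: centre of the plug's underside, z up.
- port_free: The uncapped port, one of three 110 mm apart on the manifold, a level steel pipe on two feet, 400 mm long. A seat 36 mm wide, 90 mm above the bench, with a bare steel spigot: 19 mm diameter for 8 mm, then tapering to 11 mm at its top, 18 mm up. Below the seat a stopcock with a black lever on the robot's side. Fixed. Origin: centre of the seat, foot of the spigot; z up, y along the pipe.
- port_capped1: A port closed by a round black rubber cap, 38 mm diameter, 22 mm high, with a nub to 29 mm, on the same kind of seat. Not in use, fixed. Origin: centre of the seat, 90 mm above the bench.
- port_capped2: The other capped port, the same as port_capped1. Fixed. Origin: centre of the seat.
- jar: White sample jar with a blue screw lid, 73 mm diameter, 72 mm high, standing on the bench; leave alone. Origin: centre of underside.
- bottle: White wash bottle with a thin bent grey spout, 64 mm diameter, 208 mm high over the spout, which reaches 73 mm out from the axis along the bottle's x. Leave alone. Origin: centre of underside.
Not all that is in view belongs to the job. What is shaped like the base but yellow is not meant. Of the things shaped like the screen, the metal one is meant.

How it is judged:
On the way, in this order (a step that is already met when the one before it is completed fails the run):
1. the base is home on the free port (horizontal distance between base and port_free below 0.005 m and z of base in the frame of port_free between -0.003 and 0.003 m and angle between base's own z axis and vertical below 0.07 rad), for 0.2 s.
2. the screen lies in the base, on the port (all of step 1 and horizontal distance between screen and base below 0.005 m and z of screen in the frame of base between 0.027 and 0.031 m and angle between screen's own z axis and vertical below 0.07 rad), for 0.2 s.
3. the funnel stands on the base over the screen (all of step 2 and horizontal distance between funnel and base below 0.006 m and z of funnel in the frame of base between 0.029 and 0.035 m and angle between funnel's own z axis and vertical below 0.07 rad), for 0.2 s.
4. the lid is on the funnel (all of step 3 and horizontal distance between lid and funnel below 0.006 m and z of lid in the frame of funnel between 0.071 and 0.077 m and angle between lid's own z axis and vertical below 0.07 rad), for 0.2 s.
At the end, for the whole second after the job is handed in: The base sits on the seat of the free port (within 5 mm sideways, 3 mm in height), the screen lies in its recess (5 mm, 2 mm), the funnel stands on the base (6 mm, 3 mm), the lid is home on the funnel (6 mm, 3 mm); all level within 0.07 rad and at rest (all of step 4 and linear speed of each of base, screen, funnel, lid below 0.02 m/s and angular speed of each of base, screen, funnel, lid below 0.2 rad/s); the robot touches nothing.
It fails at once if the jar is shoved more than 25 mm or tipped over (distance of jar from where it was at the start of the episode above 0.025 m or angle between jar's own z axis and vertical above 0.4 rad).
It fails at once if the bottle is shoved more than 25 mm or tipped over (distance of bottle from where it was at the start of the episode above 0.025 m or angle between bottle's own z axis and vertical above 0.4 rad).
It also fails if it takes over 112 s, if anything falls off the work surface, if the arm or the gripper's body presses on something with over 40 N, if the wrist force passes 120 N, or if a joint passes its speed limit or range.

## Working session

There is one attempt and no reset: what is moved stays moved. The work goes in short steps, Python scripts to look and compute and a tool call to move; the robot and the scene stay as the last step left them, time stands still between calls to the robot, and variables do not carry over. Pictures are saved under pics/ and viewed, about 12 in all and at most 16, crops included, and the job is handed in when it is done.

Besides the shell and the picture viewer there is one more tool, called after ">>>" as name(argument=value, ...) on one line, values as JSON. carry_out: Moves the arm, as the interface text tells. Its arguments: {"type":"object","properties":{"motion":{"type":"array","items":{"type":"array","items":{"type":"number"}}},"force":{"type":"number"}},"required":["motion"]}

```bash
mkdir -p pics
python3 - <<'E'
from station import bot
import cv2,numpy as np
s=bot.get_state(); print(s['time_s'],s['tcp_pos'],s['ee_rot'],s['grip_width'])
for n in ['scene','side']:
    im=bot.snapshot(n); cv2.imwrite(f'pics/{n}0.png',im[:,:,::-1])
    p=bot.camera_params(n); print(n,p)
E
```

```text
0.0 [0.21709503 0.61194933 0.23027479] [[-9.42490696e-01  3.34231712e-01 -6.71693223e-04]
 [ 3.34232385e-01  9.42488995e-01 -1.79093149e-03]
 [ 3.44773723e-05 -1.91243790e-03 -9.99998171e-01]] 0.08503385463117127
scene {'camera_matrix': array([[583.53119655,   0.        , 314.79648801],
       [  0.        , 583.53119655, 238.55381344],
       [  0.        ,   0.        ,   1.        ]]), 'k1': -0.16639337213029648, 'R': array([[ 0.41113234,  0.91157162, -0.00271592],
       [ 0.77625799, -0.35166275, -0.52321778],
       [-0.47790557,  0.2130035 , -0.85219468]]), 't': array([-0.20388898, -0.33278456,  1.46454496])}
side {'camera_matrix': array([[464.59598361,   0.        , 315.31990489],
       [  0.        , 464.59598361, 239.01364547],
       [  0.        ,   0.        ,   1.        ]]), 'k1': -0.01526714104773914, 'R': array([[ 0.90777532, -0.41937838, -0.00810865],
       [-0.3019271 , -0.63987985, -0.70667801],
       [ 0.29117691,  0.64395307, -0.70748883]]), 't': array([-0.44330181,  0.22345238,  1.07546792])}
```

View pics/scene0.png

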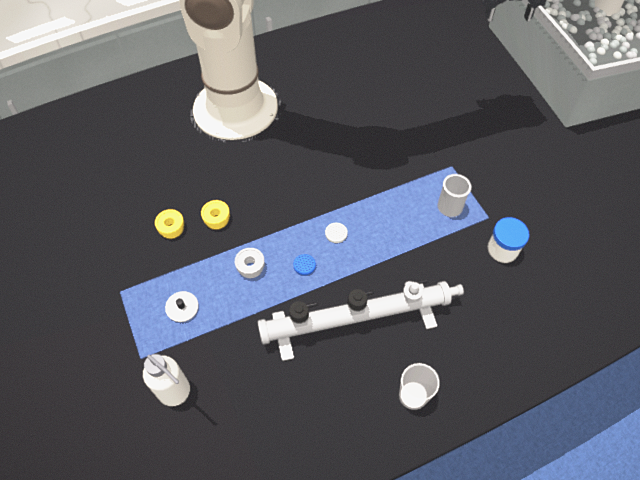

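View pics/side0.png

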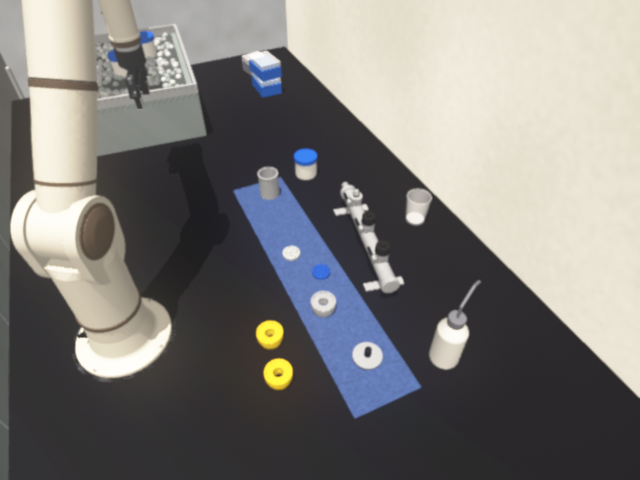

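```bash
cat > h.py <<'E'
from station import bot
import numpy as np, cv2
def undist(p,uv):
    K=p['camera_matrix']; D=np.array([p['k1'],0,0,0.])
    return cv2.undistortPoints(np.float64(uv).reshape(-1,1,2),K,D).reshape(-1,2)
def ray(p,uv):
    m=undist(p,uv); d=np.c_[m,np.ones(len(m))]@p['R']; c=-p['R'].T@p['t']
    return c,d
def onz(p,uv,z):
    c,d=ray(p,uv); return c+d*((z-c[2])/d[:,2])[:,None]
def proj(p,X):
    X=np.float64(X).reshape(-1,1,3)
    r,_=cv2.Rodrigues(p['R'])
    return cv2.projectPoints(X,r,p['t'],p['camera_matrix'],np.array([p['k1'],0,0,0.]))[0].reshape(-1,2)
def tri(pa,ua,pb,ub):
    ca,da=ray(pa,ua); cb,db=ray(pb,ub); out=[]
    for a,b in zip(da,db):
        a=a/np.linalg.norm(a); b=b/np.linalg.norm(b)
        s=np.linalg.lstsq(np.c_[a,-b],cb-ca,rcond=None)[0]
        P,Q=ca+a*s[0],cb+b*s[1]; out.append(np.r_[(P+Q)/2,np.linalg.norm(P-Q)])
    return np.array(out)
E
python3 - <<'E'
import cv2,numpy as np
a=cv2.imread('pics/scene0.png');b=cv2.imread('pics/side0.png')
A=cv2.resize(a[160:360,140:500],None,fx=2.2,fy=2.2,interpolation=cv2.INTER_CUBIC)
cv2.imwrite('pics/ca.png',A)
B=cv2.resize(b[155:380,230:450],None,fx=2.6,fy=2.6,interpolation=cv2.INTER_CUBIC)
cv2.imwrite('pics/cb.png',B)
E
```

```text
(no output)
```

View pics/ca.png

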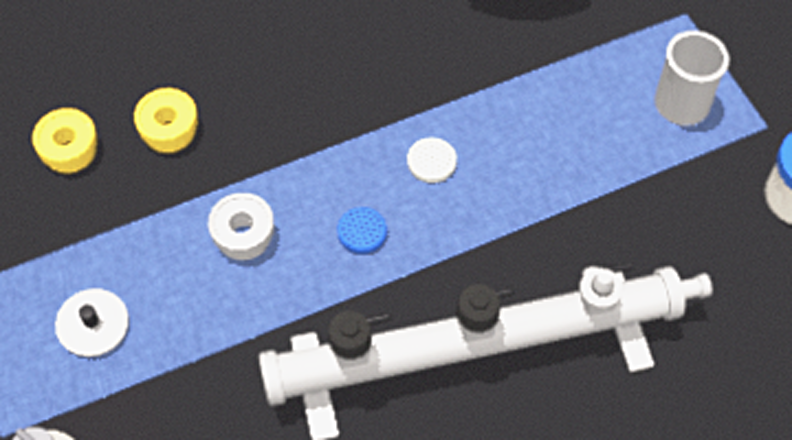

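View pics/cb.png

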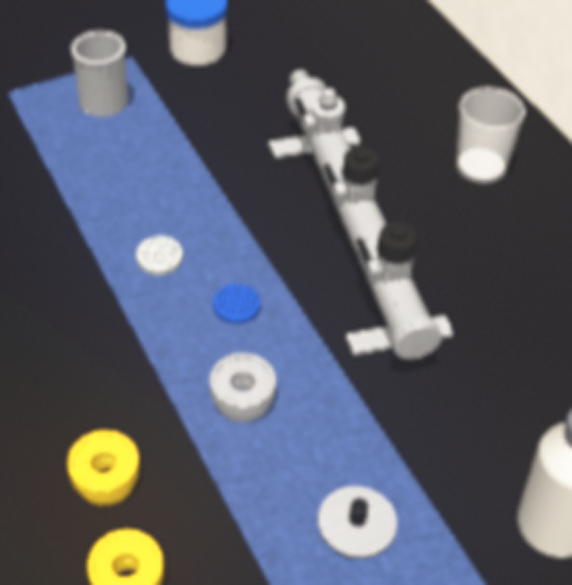

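Base at scene (250,259), metal screen (336,232), funnel mouth (457,186), lid (182,306), free spigot tip (414,287); same objects are identified in the side view. Triangulating these, and taking sharper centroids from masks.

Run:
```python
from h import *
pa,pb=bot.camera_params('scene'),bot.camera_params('side')
N='base screen funneltop lidplate spigottop nub_mid nub_far jarlid blue bottletop'.split()
A=[(249.5,259.1),(336.4,231.8),(456.8,185.5),(181.8,305.9),(414.1,287.3),(357.7,296.4),(299.5,309.1),(511,233),(304.5,264),(157,363)]
B=[(323.5,301.2),(291.5,252.7),(268.1,172.7),(367.7,355),(356.9,192.7),(368.8,214.2),(383.5,243.8),(306,156),(320.8,271.5),(457,318)]
for n,r in zip(N,tri(pa,A,pb,B)): print(n,r.round(4),'reach',round(np.hypot(*r[:2]),3))
# mask centroids for base/screen/lid/funnel blobs on mat
for n,p in(('scene',pa),('side',pb)):
    im=cv2.imread(f'pics/{n}0.png'); hsv=cv2.cvtColor(im,cv2.COLOR_BGR2HSV)
    m=((hsv[...,1]<60)&(hsv[...,2]>120)).astype(np.uint8)
    k,l,st,c=cv2.connectedComponentsWithStats(m)
    for i in range(1,k):
        if 100<st[i,4]<8000: print(n,st[i],c[i].round(1))
```

```text
base [ 0.4495 -0.1272  0.0324  0.0041] reach 0.467
screen [0.4498 0.0712 0.0089 0.0028] reach 0.455
funneltop [4.898e-01 3.358e-01 8.130e-02 4.000e-04] reach 0.594
lidplate [ 0.4814 -0.2883  0.0109  0.002 ] reach 0.561
spigottop [0.6714 0.1241 0.0993 0.0035] reach 0.683
nub_mid [6.489e-01 1.720e-02 1.137e-01 1.000e-04] reach 0.649
nub_far [ 0.6285 -0.09    0.1132  0.001 ] reach 0.635
jarlid [0.6338 0.384  0.0674 0.0009] reach 0.741
blue [ 0.493  -0.0226  0.008   0.0013] reach 0.494
bottletop [ 0.6363 -0.3557  0.1437  0.0038] reach 0.729
scene [ 191   77   87   65 3697] [235.2 111.5]
scene [ 438  174   34   43 1070] [453.6 194.6]
scene [325 222  23  21 378] [335.9 232.3]
scene [488 235  34  28 431] [501.  251.9]
scene [234 248  31  30 716] [249.4 262.1]
scene [ 258  281  206   80 4592] [359.  313.2]
scene [165 291  34  32 763] [181.5 306.4]
scene [ 142  354   48   52 1725] [165.5 379.5]
scene [ 399  363   41   46 1447] [417.9 385.1]
side [250  71  31  15 101] [267.   80.4]
side [295 163  22  17 284] [305.3 171.5]
side [257 167  22  33 589] [268.1 182.5]
side [ 333  182   71  111 1804] [368.8 241.4]
side [406 188  26  37 737] [417.1 205.4]
side [282 245  19  16 230] [290.9 252.6]
side [310 291  26  26 550] [322.9 303.1]
side [  75  298   97   81 4690] [125.7 343.3]
side [ 429  310   40   60 1566] [449.  341.2]
side [352 342  31  28 637] [367.  355.5]
```

>>> carry_out(motion=[[0,0,-0.1,35,-30,10,85],[0,0,-0.2,70,-60,20,85],[0,0,-0.3,105,-90,30,85],[0,0,-0.4,135,-125,40,85],[0,0,-0.45,165,-155,50,85],[0,0,-0.5,195,-185,60,85],[0,0,-0.5,220,-215,70,85],[0,0,-0.5,235,-240,70,85]])

```text
time_s: 0.77
tcp_pos: [0.4473, 0.3806, 0.3011]
ee_rot: [[-0.667, 0.745, 0.001], [0.745, 0.667, 0.001], [0.0, 0.002, -1.0]]
wrist_force: [1.1, 0.3, 0.6]
grip_width: 0.085
```

```bash
cat > wr.py <<'E'
import sys
from h import *
import pickle
n=sys.argv[1]
s=bot.get_state(); p=bot.camera_params('wrist'); im=bot.snapshot('wrist')
cv2.imwrite(f'pics/{n}.png',im[:,:,::-1]); pickle.dump((s,p),open(f'{n}.pkl','wb'))
print(s['time_s'],s['tcp_pos'].round(4),s['q'].round(2),'cam',(-p['R'].T@p['t']).round(3),'fwd',p['R'][2].round(2),'F',s['wrist_force'].round(1))
E
python3 wr.py w0
```

```text
0.7667 [0.4473 0.3806 0.3011] [-0.56  0.31 -0.24  1.64  0.08  1.21 -0.09] cam [0.4   0.431 0.444] fwd [ 0.19 -0.21 -0.96] F [1.1 0.3 0.6]
```

View pics/w0.png

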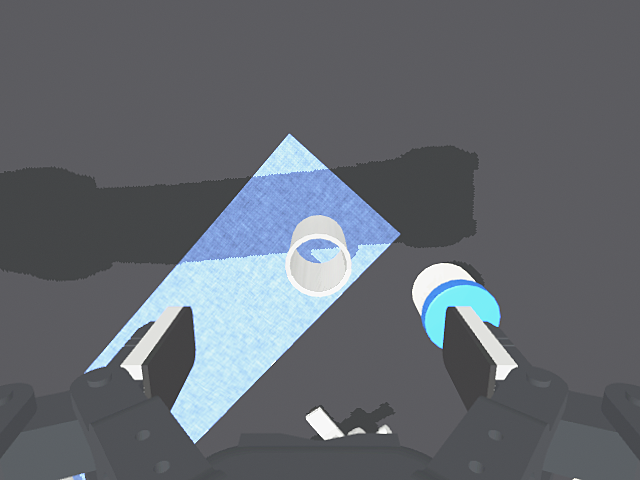

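>>> carry_out(motion=[[0,0,-0.1,5,-41,0,85],[0,0,-0.2,10,-82,0,85],[0,0,-0.3,15,-123,0,85],[0,0,-0.4,20,-164,0,85],[0,0,-0.5,25,-205,0,85],[0,0,-0.6,30,-246,0,85],[0,0,-0.6,30,-260,0,85],[0,0,-0.6,30,-260,0,85]])

```text
time_s: 1.48
tcp_pos: [0.4759, 0.1162, 0.2998]
ee_rot: [[-0.121, 0.993, -0.001], [0.993, 0.121, -0.002], [-0.002, -0.001, -1.0]]
wrist_force: [-0.2, 0.6, 0.2]
grip_width: 0.0848
```

```bash
python3 wr.py w1
```

```text
1.4833 [0.4759 0.1162 0.2998] [-0.28  0.12 -0.02  1.87  0.    1.16 -0.18] cam [0.467 0.185 0.443] fwd [ 0.03 -0.28 -0.96] F [-0.2  0.6  0.2]
```

>>> carry_out(motion=[[0,0,0,0,-41,0,85],[0,0,0,0,-82,0,85],[0,0,0,-3,-123,0,85],[0,0,0,-6,-164,0,85],[0,0,0,-10,-205,0,85],[0,0,0,-10,-240,0,85],[0,0,0,-10,-240,0,85],[0,0,0,-10,-240,0,85]])

```text
time_s: 2.2
tcp_pos: [0.466, -0.1187, 0.2998]
ee_rot: [[-0.128, 0.992, -0.0], [0.992, 0.128, 0.0], [0.0, -0.0, -1.0]]
wrist_force: [0.5, 0.8, 0.4]
grip_width: 0.0851
```

```bash
python3 wr.py w2; python3 -c "
import cv2,numpy as np
cv2.imwrite('pics/w12.png',cv2.resize(np.vstack([cv2.imread('pics/w1.png'),cv2.imread('pics/w2.png')]),(400,600),interpolation=cv2.INTER_AREA))"
```

```text
2.2 [ 0.466  -0.1187  0.2998] [ 0.01  0.1   0.2   1.89 -0.02  1.15  0.34] cam [ 0.457 -0.051  0.443] fwd [ 0.04 -0.28 -0.96] F [0.5 0.8 0.4]
```

View pics/w12.png

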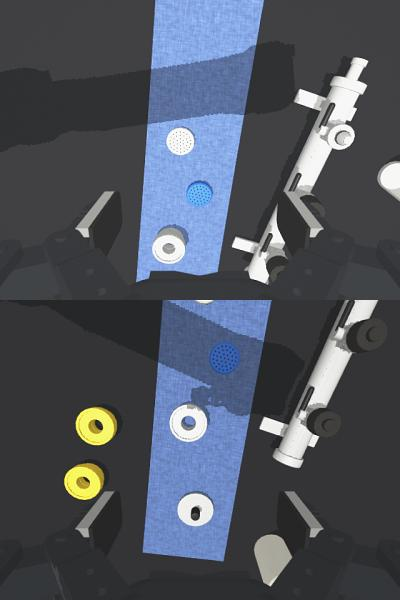

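Wrist views: w1 shows the metal screen at (288,226), base (270,395), free spigot (545,220); w2 shows base (302,198) and lid (312,336). Now circle fits.

```bash
cat >> h.py <<'E'
import pickle
from scipy.optimize import least_squares
def load(n):
    s,p=pickle.load(open(f'{n}.pkl','rb')); return cv2.imread(f'pics/{n}.png'),p,s
def blob(im,seed,sat=70,val=110,half=70):
    hsv=cv2.cvtColor(im,cv2.COLOR_BGR2HSV); u,v=seed
    m=((hsv[...,1]<sat)&(hsv[...,2]>val)).astype(np.uint8)
    w=np.zeros_like(m); w[max(0,v-half):v+half,max(0,u-half):u+half]=1; m*=w
    m=cv2.morphologyEx(m,cv2.MORPH_CLOSE,np.ones((5,5)))
    cs,_=cv2.findContours(m,cv2.RETR_EXTERNAL,cv2.CHAIN_APPROX_NONE)
    c=max((c for c in cs),key=lambda c:cv2.contourArea(c)*(cv2.pointPolygonTest(c,(float(u),float(v)),True)>-15))
    return c.reshape(-1,2).astype(float)
def circ(p,c,z,r=None):
    "soft circle fit of contour cast on plane z -> x,y,r,rms"
    P=onz(p,c,z)[:,:2]; x0=np.r_[np.median(P,0),r or .03]
    f=lambda q: np.hypot(*(P-q[:2]).T)-(r or q[2])
    q=least_squares(f,x0,loss='soft_l1',f_scale=.0007).x
    return np.r_[q[:2],(r or q[2]),np.median(abs(f(q)))]
E
python3 - <<'E'
from h import *
for n,seed,nm,z in [('w1',(288,226),'screen',.013),('w1',(270,392),'base',.035),('w2',(302,196),'base',.035),('w2',(312,330),'lid',.013),('w0',(318,240),'funnel',.083)]:
    im,p,s=load(n); c=blob(im,seed,half=55)
    print(n,nm,len(c),c.min(0),c.max(0),circ(p,c,z).round(4))
# bore of base in both views: dark/blue interior not in outer mask
for n,seed in [('w1',(270,395)),('w2',(302,198))]:
    im,p,s=load(n); hsv=cv2.cvtColor(im,cv2.COLOR_BGR2HSV)
    u,v=seed; print(n, hsv[v-30:v+31:6,u].tolist())
E
```

```text
w1 screen 124 [266. 203.] [310. 247.] [4.49e-01 6.72e-02 2.35e-02 3.00e-04]
w1 base 159 [243. 364.] [296. 422.] [ 0.4498 -0.1251  0.0338  0.0025]
w2 base 172 [271. 165.] [331. 226.] [ 4.496e-01 -1.303e-01  2.980e-02  3.000e-04]
w2 lid 161 [284. 308.] [341. 361.] [ 4.805e-01 -2.918e-01  3.310e-02  4.000e-04]
w0 funnel 326 [263. 215.] [372. 294.] [0.4815 0.333  0.0407 0.0056]
w1 [[24, 16, 161], [50, 5, 156], [0, 0, 252], [0, 0, 247], [110, 150, 143], [30, 3, 157], [53, 6, 161], [0, 0, 255], [0, 0, 247], [0, 0, 255], [109, 103, 235]]
w2 [[60, 3, 177], [0, 0, 255], [30, 1, 245], [111, 126, 206], [110, 112, 207], [111, 115, 199], [30, 8, 127], [0, 0, 250], [30, 1, 246], [38, 7, 149], [111, 121, 196]]
```

>>> carry_out(motion=[[0,0,0,-8,-6,-40,85],[0,0,0,-16,-11,-80,85],[0,0,0,-16,-11,-120,85],[0,0,0,-16,-11,-160,85],[0,0,0,-16,-11,-200,85],[0,0,0,-16,-11,-230,85],[0,0,0,-16,-11,-245,85],[0,0,0,-16,-11,-250,85]])

```text
time_s: 2.92
tcp_pos: [0.4479, -0.1255, 0.0469]
ee_rot: [[-0.134, 0.991, -0.006], [0.991, 0.134, 0.003], [0.004, -0.005, -1.0]]
wrist_force: [0.6, 0.6, -0.6]
grip_width: 0.0854
```

```bash
python3 wr.py w3
```

```text
2.9167 [ 0.4479 -0.1255  0.0469] [ 0.08  0.44  0.16  2.14 -0.13  0.57  0.47] cam [ 0.439 -0.058  0.19 ] fwd [ 0.03 -0.27 -0.96] F [ 0.6  0.6 -0.6]
```

View pics/w3.png

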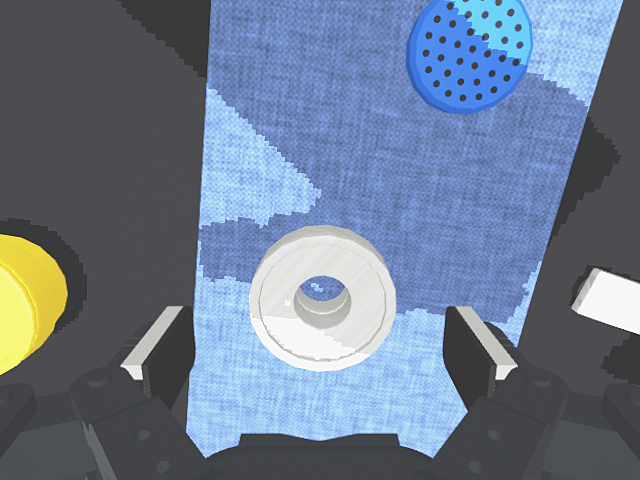

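w3 shows the base squarely between the fingers, flange centre about (323,300).

Run:
```python
from h import *
im,p,s=load('w3'); c=blob(im,(322,340),sat=40,val=110,half=95); print(len(c),c.min(0),c.max(0))
c2=c[c[:,1]>290]
for z in(.031,.035,.039): print(z,circ(p,c2,z).round(4))
p2=load('w2')[1]; c=blob(load('w2')[0],(302,196),half=55); c=c[c[:,1]>190]
for z in(.031,.035,.039): print('w2',z,circ(p2,c,z).round(4))
s=bot.get_state();print(s['tcp_pos'])
```

```text
416 [248. 245.] [395. 371.]
0.031 [ 4.497e-01 -1.329e-01  3.010e-02  1.000e-04]
0.035 [ 4.495e-01 -1.310e-01  2.930e-02  1.000e-04]
0.039 [ 4.492e-01 -1.292e-01  2.860e-02  1.000e-04]
w2 0.031 [ 4.495e-01 -1.316e-01  2.980e-02  2.000e-04]
w2 0.035 [ 4.495e-01 -1.308e-01  2.950e-02  2.000e-04]
w2 0.039 [ 4.496e-01 -1.301e-01  2.920e-02  2.000e-04]
[ 0.44858655 -0.12612789  0.04765266]
```

>>> carry_out(motion=[[0,0,0,0,-3,0,85],[0,0,0,0,-3,0,85]])

```text
time_s: 3.13
tcp_pos: [0.4512, -0.1321, 0.0512]
ee_rot: [[-0.131, 0.991, 0.002], [0.991, 0.131, -0.0], [-0.0, 0.002, -1.0]]
wrist_force: [1.0, -0.6, -0.3]
grip_width: 0.0854
```

```bash
python3 -c "
from station import bot
for i in range(2):
  s=bot.get_state();print(s['time_s'],s['tcp_pos'],s['joint_vel'].round(3)); bot.snapshot('wrist')"
```

```text
3.1333 [ 0.45122733 -0.13205836  0.0511827 ] [ 0.003 -0.018  0.009 -0.002 -0.002 -0.004 -0.007]
3.1833 [ 0.45134365 -0.13229867  0.05146702] [ 0.004 -0.008  0.004  0.005 -0.001 -0.001 -0.001]
```

>>> carry_out(motion=[[0,0,0,-2,1,-25,85],[0,0,0,-2,1,-40,85],[0,0,0,-2,1,-48,85],[0,0,0,-2,1,-48,85],[0,0,0,-2,1,-48,50],[0,0,0,-2,1,-48,50],[0,0,0,-2,1,-48,50],[0,0,0,-2,1,-48,50]], force=60)

```text
time_s: 3.9
tcp_pos: [0.4491, -0.1317, 0.0037]
ee_rot: [[-0.129, 0.992, 0.003], [0.992, 0.129, -0.0], [-0.001, 0.003, -1.0]]
wrist_force: [-1.1, 0.2, 6.1]
grip_width: 0.0578
```

>>> carry_out(motion=[[0,0,0,0,0,0,50],[0,0,0,0,0,0,50],[0,0,0,0,0,0,50]])

```text
time_s: 4.15
tcp_pos: [0.4491, -0.1317, 0.0037]
ee_rot: [[-0.129, 0.992, 0.003], [0.992, 0.129, -0.0], [-0.001, 0.003, -1.0]]
wrist_force: [0.1, 0.3, 7.3]
grip_width: 0.0579
```

>>> carry_out(motion=[[0,0,0,0,0,15,50],[0,0,0,0,0,40,50],[0,0,0,0,0,80,50],[0,0,0,0,0,120,50],[0,0,0,10,5,160,50],[0,0,0,30,20,190,50],[0,0,0,55,35,210,50],[0,0,0,85,55,225,50]])

```text
time_s: 4.82
tcp_pos: [0.5336, -0.0775, 0.2313]
ee_rot: [[-0.126, 0.992, 0.005], [0.992, 0.126, -0.001], [-0.001, 0.004, -1.0]]
wrist_force: [0.8, -1.0, -2.5]
grip_width: 0.0578
```

>>> carry_out(motion=[[0,0,0,30,20,10,50],[0,0,0,60,40,15,50],[0,0,0,90,60,15,50],[0,0,0,115,80,15,50],[0,0,0,123,87,15,50],[0,0,0,125,90,15,50],[0,0,0,125,90,15,50]])

```text
time_s: 5.4
tcp_pos: [0.6572, 0.0144, 0.2417]
ee_rot: [[-0.131, 0.991, -0.001], [0.991, 0.131, -0.0], [0.0, -0.001, -1.0]]
wrist_force: [-0.5, -0.1, -2.5]
grip_width: 0.0575
```

```bash
python3 wr.py w4
```

```text
5.4 [0.6572 0.0144 0.2417] [-0.17  0.47  0.15  1.53 -0.07  1.14  0.12] cam [0.648 0.082 0.385] fwd [ 0.04 -0.28 -0.96] F [-0.5 -0.1 -2.5]
```

View pics/w4.png

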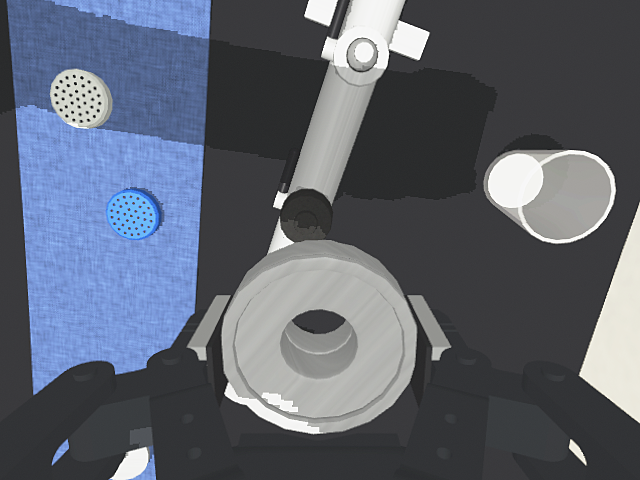

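w4 shows the base held level, its top centred near (318,348), free spigot tip at (365,52).

Run:
```python
from h import *
a=load('w1')[0];b=load('w4')[0]
A=cv2.resize(a[170:270,495:595],(400,400),interpolation=cv2.INTER_CUBIC)
B=cv2.resize(b[10:110,315:415],(400,400),interpolation=cv2.INTER_CUBIC)
cv2.imwrite('pics/port.png',np.hstack([A,B]))
im,p,s=load('w4')
c=blob(im,(318,400),sat=40,val=95,half=150); print(len(c),c.min(0),c.max(0))
c=c[(c[:,1]>360)&(c[:,0]>215)&(c[:,0]<425)]
for dz in(.026,.030,.034): q=circ(p,c,s['tcp_pos'][2]+dz); print(dz,q.round(4),'rel tcp mm',((q[:2]-s['tcp_pos'][:2])*1e3).round(1))
```

```text
778 [187. 250.] [450. 434.]
0.026 [6.567e-01 1.200e-02 3.110e-02 2.000e-04] rel tcp mm [-0.5 -2.3]
0.03 [6.564e-01 1.450e-02 3.010e-02 2.000e-04] rel tcp mm [-0.9  0.1]
0.034 [6.561e-01 1.690e-02 2.900e-02 2.000e-04] rel tcp mm [-1.2  2.5]
```

View pics/port.png

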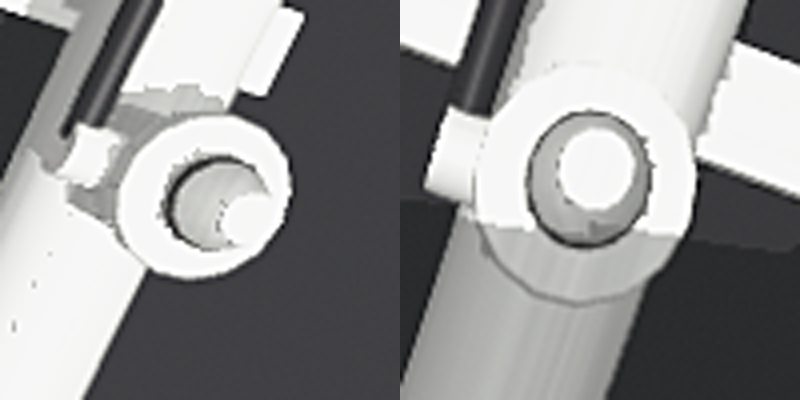

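Run:
```python
from h import *
p1=load('w1')[1];p4=load('w4')[1];ps=bot.camera_params('scene')
print(tri(p1,[(558.25,224.5),(546.1,218.75)],p4,[(364,52),(361.3,56.3)]).round(4))
print('tip@.108',onz(p1,[(558.25,224.5)],.108).round(4),onz(p4,[(364,52)],.108).round(4),onz(ps,[(414.1,287.3)],.108).round(4))
print('seat@.09',onz(p1,[(546.1,218.75)],.09).round(4),onz(p4,[(361.3,56.3)],.09).round(4))
s=bot.get_state();print(s['tcp_pos'])
```

```text
[[6.701e-01 1.209e-01 1.090e-01 5.000e-04]
 [6.703e-01 1.209e-01 8.970e-02 5.000e-04]]
tip@.108 [[0.6709 0.1209 0.108 ]] [[0.67   0.1209 0.108 ]] [[0.6735 0.1224 0.108 ]]
seat@.09 [[0.6703 0.1212 0.09  ]] [[0.6702 0.1206 0.09  ]]
[0.65665669 0.01282344 0.24181683]
```

>>> carry_out(motion=[[0,0,0,5,38,0,50],[0,0,0,10,76,0,50],[0,0,0,14,108,-10,50],[0,0,0,14,108,-45,50],[0,0,0,14,108,-80,50],[0,0,0,14,108,-105,50],[0,0,0,14,108,-110,50],[0,0,0,14,108,-110,50]])

```text
time_s: 6.12
tcp_pos: [0.6694, 0.1192, 0.1301]
ee_rot: [[-0.128, 0.992, -0.005], [0.992, 0.128, -0.002], [-0.001, -0.005, -1.0]]
wrist_force: [-0.1, 0.6, -2.3]
grip_width: 0.0578
```

>>> carry_out(motion=[[0,0,0,0,0,0,50],[0,0,0,0,0,0,50]])

```text
time_s: 6.28
tcp_pos: [0.6736, 0.121, 0.135]
ee_rot: [[-0.128, 0.992, 0.004], [0.992, 0.128, 0.001], [0.0, 0.004, -1.0]]
wrist_force: [0.1, 0.4, -1.6]
grip_width: 0.058
```

```bash
python3 wr.py w5; python3 -c "
from station import bot
import cv2
a=bot.snapshot('side')[150:260,290:430,::-1];cv2.imwrite('pics/s5.png',cv2.resize(a,None,fx=4,fy=4))"
```

```text
6.2833 [0.6736 0.121  0.135 ] [-0.29  0.62  0.11  1.55 -0.08  0.97 -0.03] cam [0.664 0.189 0.278] fwd [ 0.04 -0.28 -0.96] F [ 0.1  0.4 -1.6]
```

>>> carry_out(motion=[[0,0,0,-3,0,0,50],[0,0,0,-3,0,-10,50],[0,0,0,-3,0,-18,50],[0,0,0,-3,0,-26,50],[0,0,0,-3,0,-32,50],[0,0,0,-3,0,-35,50],[0,0,0,-3,0,-35,50],[0,0,0,-3,0,-35,50]])

```text
time_s: 7.05
tcp_pos: [0.6686, 0.1214, 0.0965]
ee_rot: [[-0.13, 0.992, -0.001], [0.992, 0.13, -0.0], [-0.0, -0.001, -1.0]]
wrist_force: [-0.2, 0.1, -3.3]
grip_width: 0.0575
```

>>> carry_out(motion=[[0,0,0,2,-1,0,50],[0,0,0,2,-1,-2,50],[0,0,0,2,-1,-4,50],[0,0,0,2,-1,-5,50],[0,0,0,2,-1,-5,50]])

```text
time_s: 7.47
tcp_pos: [0.6703, 0.1207, 0.0917]
ee_rot: [[-0.13, 0.992, -0.001], [0.992, 0.13, 0.0], [0.0, -0.001, -1.0]]
wrist_force: [-0.7, -0.3, -1.9]
grip_width: 0.0573
```

>>> carry_out(motion=[[0,0,0,0,0,0,50]])

```text
time_s: 7.55
tcp_pos: [0.6706, 0.1207, 0.092]
ee_rot: [[-0.13, 0.992, -0.0], [0.992, 0.13, 0.0], [0.0, -0.0, -1.0]]
wrist_force: [0.6, 0.8, -2.4]
grip_width: 0.0578
```

Still hanging; lower a little more until contact.

>>> carry_out(motion=[[0,0,0,0,0,-1,50],[0,0,0,0,0,-1.5,50],[0,0,0,0,0,-1.5,50]])

```text
time_s: 7.8
tcp_pos: [0.6708, 0.1207, 0.0909]
ee_rot: [[-0.13, 0.992, 0.0], [0.992, 0.13, 0.0], [0.0, 0.0, -1.0]]
wrist_force: [-0.9, 0.1, -0.2]
grip_width: 0.0578
```

>>> carry_out(motion=[[0,0,0,0,0,-0.5,50],[0,0,0,0,0,-1,50],[0,0,0,0,0,-1,50]])

```text
time_s: 8.05
tcp_pos: [0.6708, 0.1208, 0.0908]
ee_rot: [[-0.13, 0.992, 0.0], [0.992, 0.13, 0.0], [0.0, 0.0, -1.0]]
wrist_force: [-3.6, -0.3, 5.4]
grip_width: 0.0579
```

>>> carry_out(motion=[[0,0,0,0,0,0,70],[0,0,0,0,0,0,85],[0,0,0,0,0,0,85],[0,0,0,0,0,20,85],[0,0,0,0,0,50,85],[0,0,0,0,0,80,85],[0,0,0,0,0,100,85],[0,0,0,0,0,100,85]])

```text
time_s: 8.72
tcp_pos: [0.6744, 0.1212, 0.1956]
ee_rot: [[-0.13, 0.992, 0.009], [0.992, 0.13, 0.002], [0.001, 0.01, -1.0]]
wrist_force: [0.2, -0.7, 1.2]
grip_width: 0.0848
```

```bash
python3 wr.py w6
```

```text
8.7167 [0.6744 0.1212 0.1956] [-0.3   0.56  0.12  1.51 -0.07  1.07 -0.04] cam [0.664 0.189 0.338] fwd [ 0.05 -0.28 -0.96] F [ 0.2 -0.7  1.2]
```

View pics/w6.png

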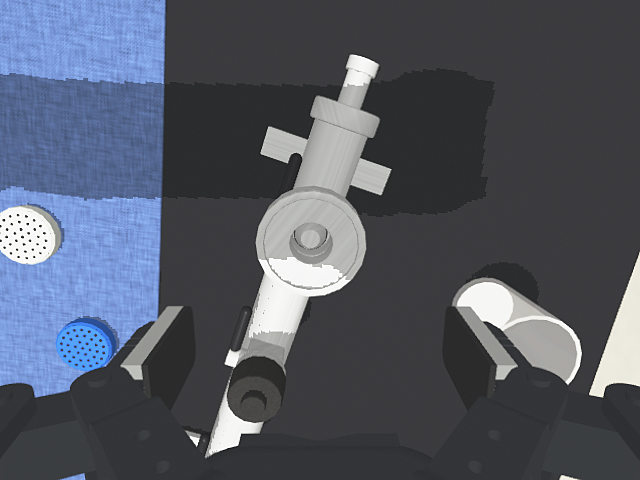

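w6 shows the base seated on the free port, spigot centred in the bore at (311,239), outline columns 257–366, lower edge row 297.

Run:
```python
from h import *
im,p,s=load('w6')
P=onz(p,[(257,243),(366,243),(312,297),(311,190)],.122); print(P.round(4))
print('spig tip',onz(p,[(311,236)],.108).round(4),onz(p,[(311,240)],.108).round(4))
P=onz(p,[(30,236)],.015);print('screen',P.round(4)); im,p,s=load('w1');c=blob(im,(288,226),half=55);c=c[c[:,1]>220];print(circ(p,c,.013),circ(p,c,.015))
im,p,s=load('w4');c=blob(im,(80,96),sat=60,val=90,half=50);print('w4',circ(p,c,.011),circ(p,c,.015))
print(bot.get_state()['tcp_pos'])
```

```text
[[0.6416 0.1189 0.122 ]
 [0.6996 0.1264 0.122 ]
 [0.6748 0.0914 0.122 ]
 [0.6667 0.1511 0.122 ]]
spig tip [[0.6702 0.1225 0.108 ]] [[0.6705 0.1201 0.108 ]]
screen [[0.4547 0.0677 0.015 ]]
[4.48863163e-01 6.67576491e-02 2.32369458e-02 1.65359046e-04] [4.48948690e-01 6.73062266e-02 2.31286753e-02 1.64595401e-04]
w4 [0.44941618 0.06671277 0.02430304 0.00053213] [0.45154223 0.06688013 0.02404211 0.00052576]
[0.6730052  0.12096432 0.19294852]
```

>>> carry_out(motion=[[0,0,0,-38,-10,0,85],[0,0,0,-76,-20,0,85],[0,0,0,-114,-30,0,85],[0,0,0,-150,-38,-10,85],[0,0,0,-180,-45,-35,85],[0,0,0,-205,-50,-65,85],[0,0,0,-220,-53,-95,85],[0,0,0,-225,-54,-120,85]])

```text
time_s: 9.43
tcp_pos: [0.4409, 0.0656, 0.0673]
ee_rot: [[-0.129, 0.992, -0.004], [0.992, 0.129, -0.001], [-0.0, -0.005, -1.0]]
wrist_force: [-0.2, -0.2, -0.3]
grip_width: 0.0851
```

>>> carry_out(motion=[[0,0,0,0,0,-15,75],[0,0,0,0,0,-20,75],[0,0,0,0,0,-20,75]])

```text
time_s: 9.68
tcp_pos: [0.4441, 0.0663, 0.0479]
ee_rot: [[-0.13, 0.992, -0.004], [0.992, 0.13, -0.001], [-0.0, -0.004, -1.0]]
wrist_force: [-0.3, -0.2, -0.2]
grip_width: 0.0751
```

```bash
python3 wr.py w7
python3 - <<'E'
from h import *
im,p,s=load('w7');c=blob(im,(322,330),sat=45,val=110,half=100);print(c.min(0),c.max(0))
c=c[c[:,1]>(c[:,1].min()+c[:,1].max())/2-10]
for z in (.009,.013,.017):print(z,circ(p,c,z).round(4))
print(bot.get_state()['tcp_pos'])
E
```

```text
9.6833 [0.4441 0.0663 0.0479] [-0.29  0.42  0.09  2.18 -0.07  0.55 -0.01] cam [0.435 0.134 0.191] fwd [ 0.03 -0.28 -0.96] F [-0.3 -0.2 -0.2]
[273. 230.] [383. 331.]
0.009 [0.449  0.064  0.0237 0.0008]
0.013 [0.4487 0.0656 0.0232 0.0008]
0.017 [0.4484 0.0671 0.0226 0.0008]
[0.44535533 0.06652419 0.04901464]
```

>>> carry_out(motion=[[0,0,0,3.5,-0.5,-15,75],[0,0,0,3.5,-0.5,-28,75],[0,0,0,3.5,-0.5,-35,75],[0,0,0,3.5,-0.5,-35,60],[0,0,0,3.5,-0.5,-35,60],[0,0,0,3.5,-0.5,-35,60]])

```text
time_s: 10.23
tcp_pos: [0.4499, 0.0663, 0.0153]
ee_rot: [[-0.13, 0.992, 0.001], [0.992, 0.13, 0.0], [0.0, 0.001, -1.0]]
wrist_force: [0.5, -0.0, -0.4]
grip_width: 0.0597
```

```bash
python3 wr.py w8
python3 - <<'E'
from h import *
im,p,s=load('w8');c=blob(im,(322,330),sat=45,val=110,half=100);print(c.min(0),c.max(0))
c=c[c[:,1]>(c[:,1].min()+c[:,1].max())/2-10]
for z in (.009,.013,.017):print(z,circ(p,c,z).round(4))
print(bot.get_state()['tcp_pos'])
cv2.imwrite('pics/w8c.png',im[200:480,100:540])
E
```

```text
10.2333 [0.4499 0.0663 0.0153] [-0.28  0.49  0.08  2.18 -0.09  0.47  0.  ] cam [0.44  0.134 0.158] fwd [ 0.04 -0.28 -0.96] F [ 0.5 -0.  -0.4]
[254. 236.] [380. 369.]
0.009 [0.4491 0.0641 0.0238 0.0005]
0.013 [0.4489 0.066  0.0231 0.0005]
0.017 [0.4487 0.0678 0.0225 0.0005]
[0.44999352 0.0663079  0.01541133]
```

View pics/w8c.png

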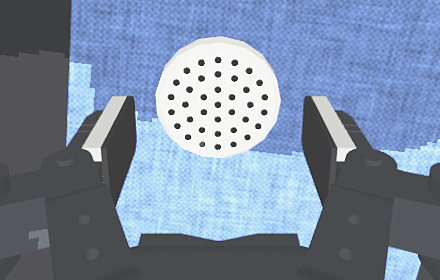

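Run:
```python
from h import *
im,p,s=load('w8'); R=s['ee_rot']; t=s['tcp_pos']
for uv,sg in(((234,297),-1),((404,297),1),((234,380),-1),((404,380),1)):
    c,d=ray(p,[uv]); d=d[0]; ct=R.T@(c-t); dt=R.T@d
    k=(sg*.030-ct[1])/dt[1]; print(uv,((ct+k*dt)*1e3).round(1))
```

```text
(234, 297) [  7.  -30.   -7.1]
(404, 297) [ 5.8 30.  -4.5]
(234, 380) [-21.  -30.  -14.8]
(404, 380) [-22.7  30.  -12.4]
```

>>> carry_out(motion=[[0,0,0,-1,0,-7,60],[0,0,0,-1,0,-11,60],[0,0,0,-1,0,-11,60],[0,0,0,-1,0,-11,40],[0,0,0,-1,0,-11,40],[0,0,0,-1,0,-11,40],[0,0,0,-1,0,-11,40]], force=50)

```text
time_s: 10.87
tcp_pos: [0.448, 0.0661, 0.0039]
ee_rot: [[-0.13, 0.992, -0.0], [0.992, 0.13, 0.0], [0.0, -0.0, -1.0]]
wrist_force: [-1.6, -0.2, 5.8]
grip_width: 0.0444
```

>>> carry_out(motion=[[0,0,0,0,0,0,40],[0,0,0,0,0,10,40],[0,0,0,0,0,35,40],[0,0,0,0,0,75,40],[0,0,0,0,0,115,40],[0,0,0,0,0,155,40],[0,0,0,0,0,185,40],[0,0,0,0,0,190,40]])

```text
time_s: 11.53
tcp_pos: [0.4519, 0.0667, 0.1998]
ee_rot: [[-0.129, 0.992, 0.01], [0.992, 0.129, 0.003], [0.001, 0.011, -1.0]]
wrist_force: [0.8, 0.9, -0.9]
grip_width: 0.0442
```

>>> carry_out(motion=[[0,0,0,37,9,0,40],[0,0,0,74,18,0,40],[0,0,0,111,27,0,40],[0,0,0,148,36,0,40],[0,0,0,185,45,0,40],[0,0,0,210,52,0,40],[0,0,0,220,55,0,40],[0,0,0,220,55,0,40]])

```text
time_s: 12.2
tcp_pos: [0.6698, 0.122, 0.1923]
ee_rot: [[-0.13, 0.991, -0.0], [0.991, 0.13, -0.0], [0.0, -0.0, -1.0]]
wrist_force: [0.8, 0.2, -0.7]
grip_width: 0.0441
```

>>> carry_out(motion=[[0,0,0,0,0,0,40],[0,0,0,0,0,0,40],[0,0,0,0,0,0,40]])

```text
time_s: 12.45
tcp_pos: [0.667, 0.1206, 0.1936]
ee_rot: [[-0.129, 0.992, -0.001], [0.992, 0.129, -0.0], [-0.0, -0.001, -1.0]]
wrist_force: [-0.2, -0.1, -1.1]
grip_width: 0.0439
```

```bash
python3 wr.py w9
python3 - <<'E'
from h import *
im,p,s=load('w9');c=blob(im,(322,350),sat=45,val=95,half=100);print(c.min(0),c.max(0))
k=c[:,1]>(c[:,1].min()+c[:,1].max())/2
t=s['tcp_pos']
for z in (.006,.009,.012):q=circ(p,c[k],t[2]+z);print(z,q.round(4),(q[:2]-t[:2]).round(4))
cv2.imwrite('pics/w9c.png',im[100:480,100:540])
E
```

```text
12.45 [0.667  0.1206 0.1936] [-0.3   0.55  0.12  1.52 -0.07  1.07 -0.03] cam [0.658 0.189 0.336] fwd [ 0.04 -0.28 -0.96] F [-0.2 -0.1 -1.1]
[255. 250.] [421. 376.]
0.006 [0.6683 0.1266 0.0304 0.0026] [0.0013 0.006 ]
0.009 [0.6681 0.1279 0.0298 0.0026] [0.001  0.0073]
0.012 [0.6679 0.1293 0.0291 0.0025] [0.0008 0.0087]
```

View pics/w9c.png

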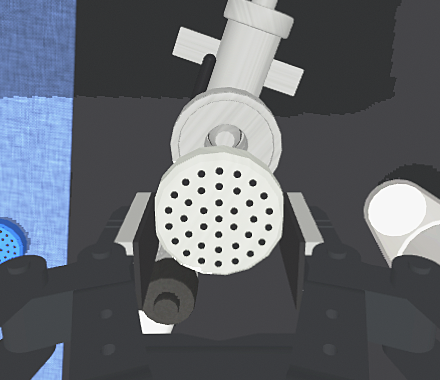

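w9c shows the screen held level, centred at full-image (319,311), base and spigot behind it.

Run:
```python
from h import *
im,p,s=load('w9');t=s['tcp_pos']
P=onz(p,[(255,312),(382,312),(319,374),(319,311)],t[2]+.011);print(((P-t)*1e3).round(1)); print(bot.get_state()['tcp_pos'])
im,p,s=load('w8');t=s['tcp_pos'];print((onz(p,[(317,297)],.015)-t)*1e3)
```

```text
[[-22.5   0.3  11. ]
 [ 20.7   5.9  11. ]
 [  2.5 -21.1  11. ]
 [ -0.7   3.5  11. ]]
[0.66726803 0.12068997 0.19379027]
[[-1.47706588  3.44317605 -0.33644542]]
```

>>> carry_out(motion=[[0,0,0,4,0,-15,40],[0,0,0,4,0,-35,40],[0,0,0,4,0,-52,40],[0,0,0,4,0,-62,40],[0,0,0,4,0,-66,40],[0,0,0,4,0,-66,40],[0,0,0,4,0,-66,40],[0,0,0,4,0,-66,40]])

```text
time_s: 13.17
tcp_pos: [0.6731, 0.1212, 0.1287]
ee_rot: [[-0.13, 0.992, 0.002], [0.992, 0.13, 0.0], [0.0, 0.002, -1.0]]
wrist_force: [0.9, 0.1, 0.2]
grip_width: 0.0439
```

>>> carry_out(motion=[[0,0,0,0,0,0,40],[0,0,0,0,0,0,40]])

```text
time_s: 13.33
tcp_pos: [0.6729, 0.1213, 0.1286]
ee_rot: [[-0.13, 0.992, 0.002], [0.992, 0.13, 0.0], [0.0, 0.002, -1.0]]
wrist_force: [0.4, 0.0, 0.7]
grip_width: 0.0442
```

```bash
python3 wr.py w10; python3 -c "
from station import bot
import cv2,numpy as np
a=bot.snapshot('side')[140:240,310:410,::-1]; b=cv2.imread('pics/w10.png')[200:400,220:420]
cv2.imwrite('pics/v10.png',np.hstack([cv2.resize(a,(400,400),interpolation=2),cv2.resize(b,(400,400),interpolation=2)]))"
```

```text
13.3333 [0.6729 0.1213 0.1286] [-0.3   0.63  0.12  1.56 -0.08  0.96 -0.03] cam [0.663 0.189 0.272] fwd [ 0.04 -0.28 -0.96] F [0.4 0.  0.7]
```

View pics/v10.png

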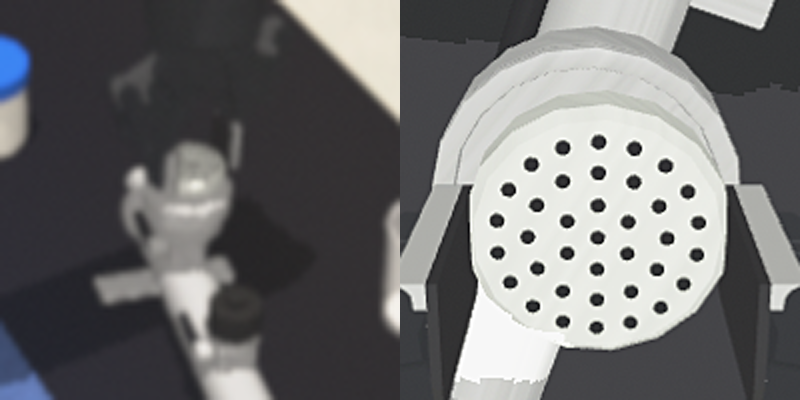

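v10: screen columns 470–727 versus flange 437–738 in the right crop, so the screen sits about 2 mm too far in +x; correcting.

>>> carry_out(motion=[[0,0,0,-2,-0.5,0,40],[0,0,0,-2,-0.5,0,40],[0,0,0,-2,-0.5,-3,40],[0,0,0,-2,-0.5,-5,40],[0,0,0,-2,-0.5,-6,40],[0,0,0,-2,-0.5,-6,40],[0,0,0,-2,-0.5,-6,40]])

```text
time_s: 14.02
tcp_pos: [0.6701, 0.1206, 0.1213]
ee_rot: [[-0.13, 0.992, -0.0], [0.992, 0.13, -0.0], [0.0, -0.0, -1.0]]
wrist_force: [0.0, -0.1, -1.3]
grip_width: 0.0441
```

>>> carry_out(motion=[[0,0,0,0.5,0,-0.5,40],[0,0,0,0.5,0,-1,40],[0,0,0,0.5,0,-1,40]])

```text
time_s: 14.27
tcp_pos: [0.6708, 0.1206, 0.1205]
ee_rot: [[-0.13, 0.992, 0.0], [0.992, 0.13, -0.0], [-0.0, 0.0, -1.0]]
wrist_force: [-0.0, -0.1, -1.1]
grip_width: 0.0437
```

Open gently, rise, and look.

>>> carry_out(motion=[[0,0,0,0,0,0,50],[0,0,0,0,0,0,60],[0,0,0,0,0,0,65],[0,0,0,0,0,10,75],[0,0,0,0,0,35,85],[0,0,0,0,0,60,85],[0,0,0,0,0,70,85],[0,0,0,0,0,70,85]])

```text
time_s: 14.93
tcp_pos: [0.6733, 0.121, 0.1949]
ee_rot: [[-0.13, 0.992, 0.007], [0.992, 0.13, 0.002], [0.001, 0.007, -1.0]]
wrist_force: [0.4, 0.7, -0.3]
grip_width: 0.085
```

```bash
python3 wr.py w11; python3 -c "
import cv2,numpy as np
b=cv2.imread('pics/w11.png')[150:350,220:420]
cv2.imwrite('pics/v11.png',cv2.resize(b,(600,600),interpolation=2))"
```

```text
14.9333 [0.6733 0.121  0.1949] [-0.3   0.56  0.12  1.51 -0.07  1.07 -0.03] cam [0.663 0.189 0.338] fwd [ 0.04 -0.28 -0.96] F [ 0.4  0.7 -0.3]
```

View pics/v11.png

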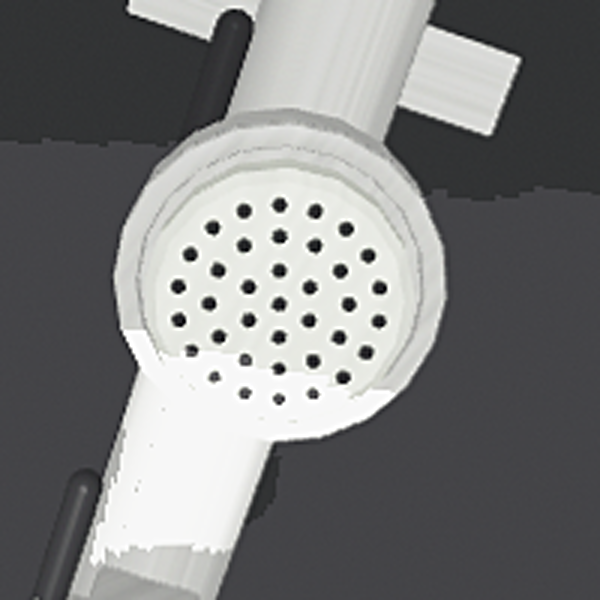

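v11 (14th picture) shows the screen lying in the recess, evenly ringed, centre hole at (313,251). Now the funnel.

Run:
```python
from h import *
im,p,s=load('w11'); print('screen c',onz(p,[(313,251.3)],.131).round(4), 'outer L/R/bot',onz(p,[(220+114/3,150+280/3),(220+446/3,150+285/3),(220+283/3,150+440/3)],.122).round(4))
for sat,val in((25,140),(15,200)):
    im,p,s=load('w0'); c=blob(im,(318,240),sat=sat,val=val,half=60); print(c.min(0),c.max(0))
    k=c[:,1]>258
    for z in (.079,.083,.087): print(z,circ(p,c[k],z).round(4))
print(bot.get_state()['tcp_pos'])
ps=bot.camera_params('scene');pb=bot.camera_params('side')
print(onz(ps,[(456.8,185.5)],.083),onz(pb,[(268.1,172.7)],.083))
```

```text
screen c [[0.6703 0.1211 0.131 ]] outer L/R/bot [[0.6409 0.1188 0.122 ]
 [0.6998 0.1255 0.122 ]
 [0.6747 0.0919 0.122 ]]
[285. 215.] [351. 297.]
0.079 [4.894e-01 3.308e-01 3.020e-02 3.000e-04]
0.083 [4.884e-01 3.319e-01 2.990e-02 3.000e-04]
0.087 [4.874e-01 3.330e-01 2.960e-02 3.000e-04]
[285. 215.] [351. 297.]
0.079 [4.895e-01 3.306e-01 2.990e-02 3.000e-04]
0.083 [4.885e-01 3.317e-01 2.960e-02 3.000e-04]
0.087 [4.875e-01 3.328e-01 2.930e-02 3.000e-04]
[0.67191793 0.12083045 0.19260134]
[[0.49059645 0.33501801 0.083     ]] [[0.48918032 0.33332075 0.083     ]]
```

>>> carry_out(motion=[[0,0,0,-10,12,30,85],[0,0,0,-36,42,50,85],[0,0,0,-62,72,60,85],[0,0,0,-88,102,60,85],[0,0,0,-114,132,60,85],[0,0,0,-140,162,55,85],[0,0,0,-166,191,45,85],[0,0,0,-182,210,30,85]])

```text
time_s: 15.65
tcp_pos: [0.4848, 0.3346, 0.22]
ee_rot: [[-0.134, 0.991, -0.001], [0.991, 0.134, 0.002], [0.002, -0.001, -1.0]]
wrist_force: [0.7, 0.4, -0.1]
grip_width: 0.0855
```

>>> carry_out(motion=[[0,0,0,0,0,-10,85],[0,0,0,0,0,-20,85],[0,0,0,0,0,-20,85],[0,0,0,0,0,-20,85]])

```text
time_s: 15.98
tcp_pos: [0.4893, 0.3283, 0.1992]
ee_rot: [[-0.127, 0.992, -0.001], [0.992, 0.127, -0.003], [-0.002, -0.002, -1.0]]
wrist_force: [-0.2, -0.6, 0.2]
grip_width: 0.0848
```

```bash
python3 wr.py w12
python3 - <<'E'
from h import *
im,p,s=load('w12')
c=blob(im,(322,290),sat=25,val=130,half=110); print(c.min(0),c.max(0))
k=c[:,1]>(c[:,1].max()-60)
for z in (.079,.083,.087): print(z,circ(p,c[k],z).round(4))
print(bot.get_state()['tcp_pos'])
E
```

```text
15.9833 [0.4893 0.3283 0.1992] [-0.67  0.39  0.04  1.75 -0.02  1.   -0.49] cam [0.48  0.397 0.342] fwd [ 0.03 -0.28 -0.96] F [-0.2 -0.6  0.2]
[271. 180.] [365. 264.]
0.079 [0.4881 0.3303 0.0291 0.0009]
0.083 [0.488  0.3313 0.0287 0.0009]
0.087 [0.4878 0.3323 0.0282 0.0009]
[0.48998178 0.32871938 0.20014305]
```

>>> carry_out(motion=[[0,0,0,-2,2.5,-5,85],[0,0,0,-2,2.5,-35,85],[0,0,0,-2,2.5,-70,85],[0,0,0,-2,2.5,-105,85],[0,0,0,-2,2.5,-140,85],[0,0,0,-2,2.5,-158,85],[0,0,0,-2,2.5,-161,85],[0,0,0,-2,2.5,-161,85]])

```text
time_s: 16.7
tcp_pos: [0.4866, 0.3322, 0.0386]
ee_rot: [[-0.129, 0.992, -0.002], [0.992, 0.129, -0.001], [-0.001, -0.002, -1.0]]
wrist_force: [-0.5, 0.4, 0.3]
grip_width: 0.0848
```

>>> carry_out(motion=[[0,0,0,0,0,0,85],[0,0,0,0,0,0,85]])

```text
time_s: 16.87
tcp_pos: [0.4885, 0.334, 0.0417]
ee_rot: [[-0.129, 0.992, 0.003], [0.992, 0.129, 0.002], [0.002, 0.003, -1.0]]
wrist_force: [-0.5, -0.1, 0.3]
grip_width: 0.0853
```

>>> carry_out(motion=[[0,0,0,0,-2.5,-1,85],[0,0,0,0,-2.5,-1,85],[0,0,0,0,-2.5,-1,45],[0,0,0,0,-2.5,-1,45],[0,0,0,0,-2.5,-1,45],[0,0,0,0,-2.5,-1,45],[0,0,0,0,-2.5,-1,45]], force=60)

```text
time_s: 17.45
tcp_pos: [0.4874, 0.331, 0.0395]
ee_rot: [[-0.13, 0.992, 0.001], [0.992, 0.13, 0.001], [0.001, 0.001, -1.0]]
wrist_force: [0.2, -0.4, 5.4]
grip_width: 0.0562
```

>>> carry_out(motion=[[0,0,0,0,0,0,45],[0,0,0,0,0,10,45],[0,0,0,0,0,35,45],[0,0,0,0,0,75,45],[0,0,0,0,0,115,45],[0,0,0,0,0,155,45],[0,0,0,0,0,185,45],[0,0,0,0,0,195,45]])

```text
time_s: 18.12
tcp_pos: [0.4888, 0.3322, 0.2397]
ee_rot: [[-0.13, 0.992, 0.007], [0.992, 0.13, 0.005], [0.004, 0.007, -1.0]]
wrist_force: [1.1, -0.2, -1.3]
grip_width: 0.0555
```

>>> carry_out(motion=[[0,0,0,26,-30,0,45],[0,0,0,52,-60,0,45],[0,0,0,78,-90,0,45],[0,0,0,104,-120,0,45],[0,0,0,130,-150,0,45],[0,0,0,156,-180,0,45],[0,0,0,176,-203,0,45],[0,0,0,182,-210,0,45]])

```text
time_s: 18.78
tcp_pos: [0.6709, 0.1126, 0.2319]
ee_rot: [[-0.122, 0.993, -0.001], [0.993, 0.122, -0.005], [-0.005, -0.001, -1.0]]
wrist_force: [-0.1, -1.0, -2.0]
grip_width: 0.0559
```

>>> carry_out(motion=[[0,0,0,0,0,-10,45],[0,0,0,0,0,-20,45],[0,0,0,0,0,-25,45],[0,0,0,0,0,-25,45],[0,0,0,0,0,-25,45],[0,0,0,0,0,-25,45]])

```text
time_s: 19.28
tcp_pos: [0.6683, 0.1223, 0.2087]
ee_rot: [[-0.132, 0.991, -0.0], [0.991, 0.132, 0.001], [0.001, 0.0, -1.0]]
wrist_force: [0.6, -0.6, -2.8]
grip_width: 0.0561
```

```bash
python3 wr.py w13
python3 - <<'E'
from h import *
im,p,s=load('w13');t=s['tcp_pos']
c=blob(im,(322,400),sat=25,val=95,half=170); print(c.min(0),c.max(0))
k=c[:,1]>(c[:,1].max()-50)
for z in (.039,.0435,.048): q=circ(p,c[k],t[2]+z); print(z,q.round(4),(q[:2]-t[:2]).round(4))
E
```

```text
19.2833 [0.6683 0.1223 0.2087] [-0.31  0.54  0.13  1.51 -0.08  1.1  -0.03] cam [0.659 0.19  0.352] fwd [ 0.04 -0.28 -0.96] F [ 0.6 -0.6 -2.8]
[190. 230.] [448. 446.]
0.039 [0.6619 0.1554 0.0578 0.0011] [-0.0064  0.0331]
0.0435 [0.6618 0.1568 0.0552 0.001 ] [-0.0065  0.0345]
0.048 [0.6616 0.1582 0.0526 0.001 ] [-0.0066  0.0359]
```

View pics/w13.png

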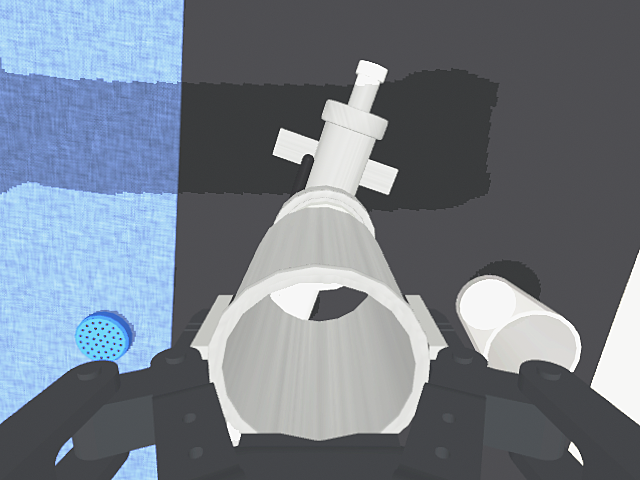

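w13 shows the funnel held upright, lip columns 209–430, upper lip edge row 265, base with screen just beyond it.

Run:
```python
from h import *
im,p,s=load('w13');t=s['tcp_pos']
print(((onz(p,[(319,265),(209,352),(430,352)],t[2]+.0435)-t)*1e3).round(1), bot.get_state()['tcp_pos'])
print(((onz(p,[(320,207)],t[2]-.0365)-t)*1e3).round(1))
```

```text
[[ -4.6  31.9  43.5]
 [-30.3   3.7  43.5]
 [ 27.9  11.5  43.5]] [0.66861742 0.12189806 0.20912013]
[[ -3.8  29.5 -36.5]]
```

>>> carry_out(motion=[[0,0,0,2,-1.5,0,45],[0,0,0,2,-1.5,-8,45],[0,0,0,2,-1.5,-18,45],[0,0,0,2,-1.5,-28,45],[0,0,0,2,-1.5,-34,45],[0,0,0,2,-1.5,-36,45],[0,0,0,2,-1.5,-36,45],[0,0,0,2,-1.5,-36,45]])

```text
time_s: 20.0
tcp_pos: [0.6707, 0.1191, 0.1723]
ee_rot: [[-0.13, 0.992, -0.0], [0.992, 0.13, -0.0], [-0.0, -0.0, -1.0]]
wrist_force: [-0.2, -1.3, -1.6]
grip_width: 0.0556
```

>>> carry_out(motion=[[0,0,0,0,0,0,45],[0,0,0,0,0,0,45]])

```text
time_s: 20.17
tcp_pos: [0.6712, 0.1192, 0.1732]
ee_rot: [[-0.13, 0.992, 0.001], [0.992, 0.13, 0.0], [0.0, 0.001, -1.0]]
wrist_force: [0.5, 0.1, -2.1]
grip_width: 0.0563
```

>>> carry_out(motion=[[0,0,0,-0.5,1.2,0,45],[0,0,0,-0.5,1.2,-3,45],[0,0,0,-0.5,1.2,-6,45],[0,0,0,-0.5,1.2,-8,45],[0,0,0,-0.5,1.2,-10,45],[0,0,0,-0.5,1.2,-10,45]])

```text
time_s: 20.67
tcp_pos: [0.6698, 0.1202, 0.1617]
ee_rot: [[-0.13, 0.992, -0.001], [0.992, 0.13, -0.0], [-0.0, -0.001, -1.0]]
wrist_force: [-0.7, 0.3, -2.8]
grip_width: 0.0561
```

>>> carry_out(motion=[[0,0,0,0,0,-1,45],[0,0,0,0,0,-2,45],[0,0,0,0,0,-3,45],[0,0,0,0,0,-3.5,45],[0,0,0,0,0,-3.5,45]])

```text
time_s: 21.08
tcp_pos: [0.6702, 0.1203, 0.1589]
ee_rot: [[-0.13, 0.992, -0.0], [0.992, 0.13, -0.0], [0.0, -0.0, -1.0]]
wrist_force: [-0.1, -0.1, -3.1]
grip_width: 0.0563
```

Passed over the screen with no contact force. Nudge down to contact.

>>> carry_out(motion=[[0,0,0,0,0,-0.5,45],[0,0,0,0,0,-1,45],[0,0,0,0,0,-1,45]])

```text
time_s: 21.33
tcp_pos: [0.6704, 0.1204, 0.1586]
ee_rot: [[-0.13, 0.992, 0.0], [0.992, 0.13, 0.0], [0.0, 0.0, -1.0]]
wrist_force: [-2.0, -0.8, 0.6]
grip_width: 0.0569
```

>>> carry_out(motion=[[0,0,0,0,0,0,65],[0,0,0,0,0,0,85],[0,0,0,0,0,0,85],[0,0,0,0,0,15,85],[0,0,0,0,0,45,85],[0,0,0,0,0,80,85],[0,0,0,0,0,110,85],[0,0,0,0,0,115,85]])

```text
time_s: 22.0
tcp_pos: [0.6736, 0.1208, 0.2804]
ee_rot: [[-0.13, 0.992, 0.011], [0.992, 0.13, 0.002], [0.001, 0.011, -1.0]]
wrist_force: [-0.2, 0.0, 1.4]
grip_width: 0.085
```

>>> carry_out(motion=[[0,0,0,0,0,0,85],[0,0,0,0,0,0,85]])

```text
time_s: 22.17
tcp_pos: [0.6702, 0.1203, 0.2729]
ee_rot: [[-0.13, 0.992, 0.0], [0.992, 0.13, 0.0], [0.0, 0.0, -1.0]]
wrist_force: [0.2, -0.0, -0.1]
grip_width: 0.085
```

```bash
python3 wr.py w14
python3 - <<'E'
from h import *
im,p,s=load('w14'); a=bot.snapshot('side')[110:240,300:430,::-1]; 
cv2.imwrite('pics/v14.png',np.hstack([cv2.resize(im,None,fx=.6,fy=.6,interpolation=cv2.INTER_AREA),cv2.resize(a,(288,288))]))
uv=proj(p,[[.6703,.1211,.202],[.6703-.0305,.1211,.202],[.6703+.0305,.1211,.202],[.6703,.1211-.0305,.202],[.6703,.1211+.0305,.202]]);print(uv.round(1))
print(bot.get_state()['tcp_pos'])
E
```

```text
22.1667 [0.6702 0.1203 0.2729] [-0.31  0.49  0.14  1.43 -0.07  1.22 -0.04] cam [0.661 0.188 0.416] fwd [ 0.04 -0.28 -0.96] F [ 0.2 -0.  -0.1]
[[319.9 246.6]
 [262.8 239.5]
 [376.5 253.7]
 [312.7 298.8]
 [327.7 190.3]]
[0.66913868 0.1201937  0.27104098]
```

View pics/v14.png

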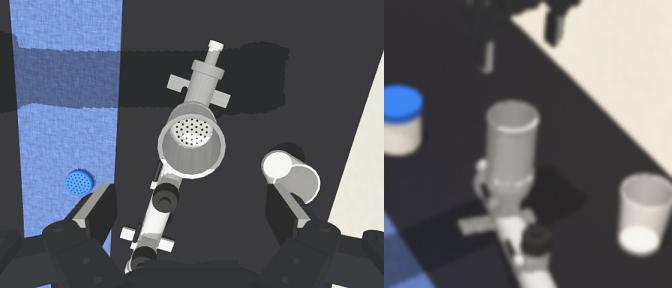

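v14 shows the funnel upright on the base with the screen inside it, ring columns ~263–375 and lower edge row ~297, matching the projection of the target. That is my 16th picture; the lid goes by measurement alone.

Run:
```python
from h import *
ps=bot.camera_params('scene');pb=bot.camera_params('side')
for uv in [(148,356),(178,384)]: print('scene spout',[onz(ps,[uv],z).round(3).tolist() for z in(.14,.2)])
for uv in [(458,315),(478,283)]: print('side spout',[onz(pb,[uv],z).round(3).tolist() for z in(.14,.2)])
im,p,s=load('w14'); c=blob(im,(319,240),sat=30,val=90,half=62);k=c[:,1]>255;print('funnel',circ(p,c[k],.202).round(4))
```

```text
scene spout [[[0.615, -0.365, 0.14]], [[0.643, -0.357, 0.2]]]
scene spout [[[0.683, -0.333, 0.14]], [[0.706, -0.327, 0.2]]]
side spout [[[0.646, -0.351, 0.14]], [[0.608, -0.38, 0.2]]]
side spout [[[0.736, -0.301, 0.14]], [[0.691, -0.334, 0.2]]]
funnel [0.6638 0.1246 0.0361 0.0017]
```

>>> carry_out(motion=[[0,0,0,-17,-37,0,85],[0,0,0,-34,-74,0,85],[0,0,0,-51,-111,0,85],[0,0,0,-68,-148,0,85],[0,0,0,-85,-185,0,85],[0,0,0,-102,-222,0,85],[0,0,0,-119,-259,0,85],[0,0,0,-136,-290,0,85]])

```text
time_s: 22.93
tcp_pos: [0.5318, -0.1723, 0.2714]
ee_rot: [[-0.128, 0.992, -0.003], [0.992, 0.128, -0.0], [0.0, -0.003, -1.0]]
wrist_force: [0.8, -0.8, 0.1]
grip_width: 0.0851
```

>>> carry_out(motion=[[0,0,0,-15,-36,-5,70],[0,0,0,-30,-70,-15,60],[0,0,0,-44,-100,-35,50],[0,0,0,-52,-118,-70,50],[0,0,0,-52,-118,-100,50],[0,0,0,-52,-118,-110,50],[0,0,0,-52,-118,-110,50],[0,0,0,-52,-118,-110,50]])

```text
time_s: 23.6
tcp_pos: [0.4824, -0.2864, 0.1625]
ee_rot: [[-0.131, 0.991, -0.002], [0.991, 0.131, 0.001], [0.001, -0.002, -1.0]]
wrist_force: [0.7, -0.2, 0.5]
grip_width: 0.0498
```

```bash
python3 wr.py w15
python3 - <<'E'
from h import *
im,p,s=load('w15'); u0=proj(p,[[.4805,-.2918,.013],[.4805,-.2918,.037]]).round(0); print(u0)
c=blob(im,tuple(int(v) for v in u0[0]),sat=45,val=110,half=100); print(c.min(0),c.max(0))
for f in(0,.5):
    k=c[:,1]>=c[:,1].min()+f*np.ptp(c[:,1])
    print([circ(p,c[k],z).round(4).tolist() for z in(.009,.013)])
g=cv2.cvtColor(im,cv2.COLOR_BGR2GRAY); m=np.zeros_like(g); cv2.fillPoly(m,[cv2.convexHull(c.astype(np.int32))],1)
d=((g<70)&(m>0)).astype(np.uint8); n,l,st,ce=cv2.connectedComponentsWithStats(d)
for i in range(1,n):
    if st[i,4]>50: print('dark',st[i],ce[i].round(1))
print(bot.get_state()['tcp_pos'])
E
```

```text
23.6 [ 0.4824 -0.2864  0.1625] [ 0.25  0.4   0.3   1.86 -0.15  0.9   0.75] cam [ 0.473 -0.219  0.305] fwd [ 0.04 -0.28 -0.96] F [ 0.7 -0.2  0.5]
[[316. 221.]
 [316. 230.]]
[270. 175.] [361. 265.]
[[0.4805, -0.2931, 0.0331, 0.0002], [0.4804, -0.2921, 0.0327, 0.0002]]
[[0.4805, -0.2933, 0.033, 0.0002], [0.4804, -0.2923, 0.0326, 0.0002]]
dark [305 212  23  29 291] [316.7 222.5]
[ 0.48345444 -0.28690414  0.16382169]
```

>>> carry_out(motion=[[0,0,0,-3,-5,-35,50],[0,0,0,-3,-5,-70,50],[0,0,0,-3,-5,-100,50],[0,0,0,-3,-5,-120,50],[0,0,0,-3,-5,-130,50],[0,0,0,-3,-5,-130,50],[0,0,0,-3,-5,-130,50],[0,0,0,-3,-5,-130,50]])

```text
time_s: 24.32
tcp_pos: [0.4811, -0.2934, 0.0352]
ee_rot: [[-0.13, 0.991, 0.003], [0.991, 0.13, -0.002], [-0.002, 0.003, -1.0]]
wrist_force: [-0.0, 0.5, -0.5]
grip_width: 0.05
```

```bash
python3 wr.py w16
python3 - <<'E'
from h import *
im,p,s=load('w16'); u0=proj(p,[[.4804,-.2923,.013]]).round(0)[0]; print(u0)
c=blob(im,(int(u0[0]),int(u0[1])-30),sat=45,val=110,half=130); print(c.min(0),c.max(0))
for f in(0,.4):
    k=(c[:,1]<=c[:,1].max()-f*np.ptp(c[:,1]))&(c[:,1]<330)
    print([circ(p,c[k],z).round(4).tolist() for z in(.009,.013)])
print(bot.get_state()['tcp_pos'])
E
```

```text
24.3167 [ 0.4811 -0.2934  0.0352] [ 0.31  0.59  0.24  1.92 -0.22  0.65  0.82] cam [ 0.471 -0.225  0.178] fwd [ 0.04 -0.28 -0.96] F [-0.   0.5 -0.5]
[318. 281.]
[202. 202.] [434. 357.]
[[0.4809, -0.2949, 0.0349, 0.0015], [0.4807, -0.2933, 0.0341, 0.0015]]
[[0.4806, -0.2933, 0.0336, 0.0002], [0.4804, -0.2917, 0.0328, 0.0002]]
[ 0.48107836 -0.29344125  0.03522263]
```

>>> carry_out(motion=[[0,0,0,-0.7,1.2,-8,50],[0,0,0,-0.7,1.2,-15,45],[0,0,0,-0.7,1.2,-18,40],[0,0,0,-0.7,1.2,-18,30],[0,0,0,-0.7,1.2,-18,20],[0,0,0,-0.7,1.2,-18,5],[0,0,0,-0.7,1.2,-18,5],[0,0,0,-0.7,1.2,-18,5]], force=60)

```text
time_s: 25.03
tcp_pos: [0.4785, -0.2916, 0.0151]
ee_rot: [[-0.13, 0.992, 0.0], [0.992, 0.13, -0.0], [-0.0, 0.0, -1.0]]
wrist_force: [0.2, -0.2, 0.7]
grip_width: 0.0135
```

>>> carry_out(motion=[[0,0,0,0,0,0,5],[0,0,0,0,0,0,5],[0,0,0,0,0,0,5]])

```text
time_s: 25.28
tcp_pos: [0.4785, -0.2915, 0.0151]
ee_rot: [[-0.13, 0.992, -0.0], [0.992, 0.13, -0.0], [-0.0, -0.0, -1.0]]
wrist_force: [-0.6, -0.2, -0.5]
grip_width: 0.014
```

>>> carry_out(motion=[[0,0,0,0,0,15,5],[0,0,0,0,0,50,5],[0,0,0,0,0,90,5],[0,0,0,5,5,130,5],[0,0,0,15,25,165,5],[0,0,0,30,50,195,5],[0,0,0,45,80,220,5],[0,0,0,60,112,240,5]])

```text
time_s: 25.95
tcp_pos: [0.5394, -0.1796, 0.2581]
ee_rot: [[-0.127, 0.992, 0.003], [0.992, 0.127, -0.001], [-0.002, 0.003, -1.0]]
wrist_force: [1.3, -0.3, -1.5]
grip_width: 0.0139
```

>>> carry_out(motion=[[0,0,0,15,36,5,5],[0,0,0,30,72,10,5],[0,0,0,45,108,10,5],[0,0,0,62,144,10,5],[0,0,0,80,180,10,5],[0,0,0,98,216,10,5],[0,0,0,108,238,10,5],[0,0,0,110,240,10,5]])

```text
time_s: 26.62
tcp_pos: [0.6493, 0.0693, 0.2642]
ee_rot: [[-0.139, 0.99, -0.0], [0.99, 0.139, 0.004], [0.004, 0.0, -1.0]]
wrist_force: [0.7, 0.6, -0.3]
grip_width: 0.014
```

```bash
cat > lid.py <<'E'
from h import *
import sys
im,p,s=load(sys.argv[1]);t=s['tcp_pos']
u0=proj(p,[t+[0,0,-.002]])[0]
c=blob(im,(int(u0[0]),int(u0[1])-30),sat=45,val=100,half=150); print(u0.round(0),c.min(0),c.max(0))
g=cv2.cvtColor(im,cv2.COLOR_BGR2GRAY); print(g[int(u0[1])-90:int(u0[1])+40:8,int(u0[0])].tolist())
lo=c[:,1].min()
for a,b in((0,.4),(.05,.55)):
    k=(c[:,1]>=lo+a*np.ptp(c[:,1]))&(c[:,1]<=lo+b*np.ptp(c[:,1]))
    for z in(-.006,-.002): q=circ(p,c[k],t[2]+z);print(a,b,z,q.round(4).tolist(),((q[:2]-t[:2])*1e3).round(1))
E
python3 wr.py w17; python3 lid.py w17
```

```text
26.6167 [0.6493 0.0693 0.2642] [-0.27  0.45  0.17  1.52 -0.08  1.18  0.06] cam [0.639 0.137 0.407] fwd [ 0.04 -0.27 -0.96] F [ 0.7  0.6 -0.3]
[320. 304.] [231. 124.] [440. 350.]
[244, 157, 186, 179, 175, 181, 181, 181, 183, 181, 37, 38, 38, 55, 42, 44, 42]
0 0.4 -0.006 [0.6608, 0.1202, 0.0212, 0.0023] [11.5 50.9]
0 0.4 -0.002 [0.6602, 0.1206, 0.0206, 0.0023] [10.9 51.3]
0.05 0.55 -0.006 [0.6592, 0.1234, 0.0233, 0.0032] [ 9.9 54.2]
0.05 0.55 -0.002 [0.6586, 0.1238, 0.0227, 0.0031] [ 9.3 54.5]
```

>>> carry_out(motion=[[0,0,0,8,25,0,5],[0,0,0,16,42,0,5],[0,0,0,20,50,0,5],[0,0,0,20,50,-10,5],[0,0,0,20,50,-20,5],[0,0,0,20,50,-25,5],[0,0,0,20,50,-25,5],[0,0,0,20,50,-25,5]])

```text
time_s: 27.33
tcp_pos: [0.6678, 0.1086, 0.2392]
ee_rot: [[-0.128, 0.992, -0.002], [0.992, 0.128, -0.001], [-0.001, -0.002, -1.0]]
wrist_force: [-0.3, 0.0, -0.2]
grip_width: 0.014
```

>>> carry_out(motion=[[0,0,0,0,0,0,5],[0,0,0,0,0,0,5],[0,0,0,0,0,0,5]])

```text
time_s: 27.58
tcp_pos: [0.6688, 0.1103, 0.2407]
ee_rot: [[-0.129, 0.992, 0.001], [0.992, 0.129, 0.0], [0.0, 0.001, -1.0]]
wrist_force: [-0.3, -0.4, -0.7]
grip_width: 0.0138
```

```bash
python3 wr.py w18
python3 - <<'E'
from h import *
im,p,s=load('w18');t=s['tcp_pos']
u=proj(p,[t+[0,0,-.002]])[0]; g=cv2.cvtColor(im,cv2.COLOR_BGR2GRAY); hsv=cv2.cvtColor(im,cv2.COLOR_BGR2HSV)
print(u)
for r in (250,265,280,295): print(r,g[r,200:440:5].tolist())
# edge col of lid per row using Canny
e=cv2.Canny(cv2.GaussianBlur(g,(3,3),0),20,60)
for r in range(230,330,10): print(r,np.where(e[r,180:460])[0]+180)
E
```

```text
27.5833 [0.6688 0.1103 0.2407] [-0.31  0.51  0.16  1.48 -0.09  1.16 -0.01] cam [0.659 0.178 0.384] fwd [ 0.04 -0.28 -0.96] F [-0.3 -0.4 -0.7]
[319.77657567 304.02594598]
250 [60, 60, 58, 59, 60, 59, 59, 60, 59, 59, 61, 185, 184, 184, 183, 184, 183, 183, 181, 181, 181, 182, 181, 181, 182, 182, 182, 181, 181, 180, 180, 178, 179, 178, 176, 175, 175, 133, 171, 60, 59, 59, 60, 59, 58, 60, 59, 60]
265 [60, 59, 59, 60, 61, 59, 59, 59, 41, 187, 185, 185, 185, 184, 184, 184, 184, 184, 184, 184, 183, 183, 183, 182, 182, 182, 183, 181, 181, 183, 182, 183, 182, 183, 183, 182, 183, 182, 183, 192, 59, 60, 60, 60, 60, 58, 59, 59]
280 [59, 60, 59, 59, 60, 60, 59, 162, 182, 182, 182, 183, 183, 183, 183, 184, 183, 184, 183, 184, 185, 184, 185, 185, 184, 186, 186, 187, 185, 185, 187, 185, 184, 183, 182, 180, 180, 179, 176, 177, 177, 54, 59, 59, 60, 60, 59, 60]
295 [60, 61, 59, 60, 59, 59, 54, 187, 188, 188, 188, 188, 187, 186, 185, 185, 148, 150, 150, 41, 153, 61, 37, 39, 39, 38, 35, 190, 44, 153, 150, 150, 182, 182, 183, 183, 183, 183, 182, 183, 181, 146, 58, 59, 60, 59, 60, 60]
230 [181 182 185 259 269 280 281 282 355 356 357 358 380 390]
240 [185 258 261 264 265 374 375 376 382 391]
250 [180 184 250 251 383 386 387 391]
260 [180 184 244 393 394 454 455]
270 [183 238 398 449 453 454]
280 [183 235 403 447 451]
290 [183 232 281 295 299 311 312 313 314 315 323 324 325 338 342 356 357 405
 450 453 454]
300 [182 231 278 293 344 359 406 455]
310 [182 232 258 276 292 345 361 379 406]
320 [181 233 255 274 291 347 363 382 404]
```

Run:
```python
from h import *
im,p,s=load('w18');t=s['tcp_pos']
c=[(244,260),(238,270),(235,280),(232,290),(231,300),(232,310),(233,320),(393.5,260),(398,270),(403,280),(405,290),(406,300),(406,310),(404,320)]
for z in(-.006,-.002): q=circ(p,np.float64(c),t[2]+z);print(z,q.round(4),((q[:2]-t[:2])*1e3).round(1))
```

```text
-0.006 [6.688e-01 1.073e-01 3.370e-02 1.000e-04] [-0. -3.]
-0.002 [6.685e-01 1.092e-01 3.280e-02 1.000e-04] [-0.3 -1.1]
```

>>> carry_out(motion=[[0,0,0,1.5,6,0,5],[0,0,0,1.5,12,0,5],[0,0,0,1.5,12,0,5],[0,0,0,1.5,12,-8,5],[0,0,0,1.5,12,-16,5],[0,0,0,1.5,12,-22,5],[0,0,0,1.5,12,-23,5],[0,0,0,1.5,12,-23,5]])

```text
time_s: 28.3
tcp_pos: [0.6693, 0.1221, 0.2157]
ee_rot: [[-0.129, 0.992, -0.002], [0.992, 0.129, -0.001], [-0.0, -0.002, -1.0]]
wrist_force: [0.6, 0.1, -0.6]
grip_width: 0.0136
```

>>> carry_out(motion=[[0,0,0,0,0,0,5],[0,0,0,0,0,0,5],[0,0,0,0,0,0,5]])

```text
time_s: 28.55
tcp_pos: [0.6704, 0.1224, 0.2175]
ee_rot: [[-0.129, 0.992, 0.001], [0.992, 0.129, 0.0], [0.0, 0.001, -1.0]]
wrist_force: [0.3, 0.1, 0.1]
grip_width: 0.0137
```

Aligned; lower to near home.

>>> carry_out(motion=[[0,0,0,0,0,-2,5],[0,0,0,0,0,-4,5],[0,0,0,0,0,-6,5],[0,0,0,0,0,-7.5,5],[0,0,0,0,0,-8.5,5],[0,0,0,0,0,-8.5,5],[0,0,0,0,0,-8.5,5]])

```text
time_s: 29.13
tcp_pos: [0.67, 0.1225, 0.2085]
ee_rot: [[-0.13, 0.992, -0.0], [0.992, 0.13, -0.0], [0.0, -0.0, -1.0]]
wrist_force: [0.2, -0.4, -1.1]
grip_width: 0.0137
```

>>> carry_out(motion=[[0,0,0,0,0,-0.5,5],[0,0,0,0,0,-1,5],[0,0,0,0,0,-1,5]])

```text
time_s: 29.38
tcp_pos: [0.6702, 0.1225, 0.2081]
ee_rot: [[-0.13, 0.992, 0.001], [0.992, 0.13, 0.0], [0.0, 0.001, -1.0]]
wrist_force: [-0.2, 1.0, 2.4]
grip_width: 0.0137
```

>>> carry_out(motion=[[0,0,0,0,0,0,20],[0,0,0,0,0,0,30],[0,0,0,0,0,0,45],[0,0,0,0,0,5,55],[0,0,0,0,0,30,60],[0,0,0,0,0,65,60],[0,0,0,0,0,95,60],[0,0,0,0,0,100,60]])

```text
time_s: 30.05
tcp_pos: [0.673, 0.1229, 0.3149]
ee_rot: [[-0.13, 0.992, 0.01], [0.992, 0.129, 0.002], [0.001, 0.01, -1.0]]
wrist_force: [1.4, 0.3, 0.9]
grip_width: 0.0603
```

>>> carry_out(motion=[[0,0,0,0,0,0,60],[0,0,0,0,0,0,60],[0,0,0,0,0,0,60]])

```text
time_s: 30.3
tcp_pos: [0.6691, 0.1225, 0.306]
ee_rot: [[-0.13, 0.992, -0.003], [0.992, 0.13, -0.0], [-0.0, -0.003, -1.0]]
wrist_force: [-1.3, 0.7, -0.2]
grip_width: 0.06
```

```bash
python3 wr.py w19
python3 - <<'E'
from h import *
im,p,s=load('w19'); C=np.array([.6702,.1212,.206])
a=np.linspace(0,2*np.pi,25)[:-1]; print(proj(p,[C]).round(0))
g=cv2.GaussianBlur(cv2.cvtColor(im,cv2.COLOR_BGR2GRAY),(3,3),0).astype(float)
# strongest radial edge near the expected plate rim, 27..39 mm, rim plane z=.206
pts=[]
for t in a:
    r=np.arange(.028,.039,.0003); uv=proj(p,C+np.c_[r*np.cos(t),r*np.sin(t),0*r])
    v=cv2.remap(g.astype(np.float32),uv[:,0].astype(np.float32).reshape(1,-1),uv[:,1].astype(np.float32).reshape(1,-1),cv2.INTER_LINEAR)[0]
    d=abs(np.gradient(v)); i=d.argmax(); print(int(np.degrees(t)),(r[i]*1e3).round(1),int(d[i]),end=' | ')
    if d[i]>8: pts.append(uv[i])
print('\n',circ(p,np.array(pts),.206).round(4))
# knob top dark blob, projected at z=.230
u=proj(p,[[.6702,.1212,.230]])[0]; print('knob expected',u.round(0), 'found:')
d=(g<70).astype(np.uint8); n,l,st,ce=cv2.connectedComponentsWithStats(d)
for i in range(1,n):
    if 50<st[i,4]<5000 and abs(ce[i]-u).max()<40: print(st[i],ce[i].round(1))
for n in('scene','side'):
    q=bot.camera_params(n); im2=bot.snapshot(n)[:,:,::-1]; cv2.imwrite(f'pics/{n}19.png',im2)
    g2=cv2.cvtColor(np.ascontiguousarray(im2),cv2.COLOR_BGR2GRAY); u=proj(q,[[.6702,.1212,.218],[.6702,.1212,.204]]).round(0).astype(int); print(n,u.tolist())
    x,y=u[0]; w=g2[y-12:y+12,x-12:x+12]; yy,xx=np.where(w<75); print('dark knob centroid',x-12+xx.mean(),y-12+yy.mean(),len(xx))
E
```

```text
30.3 [0.6691 0.1225 0.306 ] [-0.33  0.47  0.16  1.39 -0.08  1.29 -0.03] cam [0.66  0.19  0.449] fwd [ 0.03 -0.28 -0.96] F [-1.3  0.7 -0.2]
[[321. 235.]]
0 32.2 28 | 14 32.5 26 | 29 32.5 27 | 45 32.8 27 | 59 33.1 29 | 74 37.9 23 | 90 32.8 9 | 105 32.8 9 | 119 38.2 22 | 135 33.7 20 | 149 33.1 33 | 165 33.1 32 | 180 33.4 27 | 194 33.4 32 | 210 33.4 44 | 224 34.9 15 | 239 34.3 10 | 254 32.8 15 | 270 32.8 39 | 285 32.8 39 | 299 32.8 38 | 315 32.5 38 | 330 32.5 42 | 344 32.5 26 | 
 [6.696e-01 1.213e-01 3.310e-02 2.000e-04]
knob expected [321. 247.] found:
[308 224  27  35 765] [320.9 241.3]
scene [[422, 257], [421, 261]]
dark knob centroid 424.21875 255.88541666666666 96
side [[359, 157], [359, 162]]
dark knob centroid 358.9436090225564 150.56766917293234 266
```

```bash
python3 -c "
from station import bot
s=bot.get_state();print(s['time_s'],s['tcp_pos'],s['wrist_force'],abs(s['joint_vel']).max());print(bot.sign_off())"
```

```text
30.45 [0.66921637 0.12241821 0.30576847] [ 0.23951017 -0.89191824  0.69263146] 0.007601700418563165
the job is handed in; nothing more can be done
None
```

I put the base, screen, funnel and lid together on the uncapped port, each part fully down before the next. I handed the job in at about 30.5 s of the 112 s allowed, with the gripper open about 100 mm above the assembly and touching nothing.

**Last checks:**
- **Base:** it met the seat at the expected height. Its centre measured within about 1 mm of the port.
- **Screen:** it lay in the recess, evenly ringed, with its centre at (0.670, 0.121) m, matching the port within about 0.3 mm.
- **Funnel:** it went down over the screen without contact and touched the rim at the expected height. The final picture of it matched where its mouth should be.
- **Lid:** it touched down at the expected height (TCP 208.1 mm). The rim fitted a level circle of 33.1 mm radius (33 mm is right), centred at (0.6696, 0.1213) m, under 1 mm from the funnel's axis.

**Checks that failed or disagreed:**
- The gripper read about 2 mm less than each part's true width.
- The scene camera put the spigot tip about 3 mm off the wrist camera's figure. I used the wrist camera, whose two views agreed within 0.5 mm.
- Some automatic outline fits failed where steel overlapped steel, so I fitted those edges from points I picked.
- The dark-knob check in the scene and side views was not usable, because the gripper mixes into that part of the picture.
- I had used all 16 pictures before the lid went on, so I checked the lid only by measurement.
- I did not measure the jar and bottle again at the end; the arm was never meant to pass near them.

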